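# Set the lapidary's bench kit out on its outline mats

## Task

Set the dopping kit out: put the malachite slab, the brass pin vise, the green glass dish (right way up) and the steel transfer block each squarely on the cork mat painted with its own silhouette, lined up with it and, for the slab and the vise, pointing the same way. The transfer block was left standing on the slab's mat, so shift it before the slab goes there. Set every piece down rather than dropping it, and leave the loupe and the copper dop lying between them where they are.

Things in the scene. Friction and masses are not known exactly. Their poses are not given: they have to be found in the camera images.
- malachite_slab: Dark green banded malachite slab, 73 by 46 by 12 mm thick, 0.15 kg, lying flat: one end square, the other a half round of radius 23 mm. Origin: on the underside at the centre of that half round; x points out of the round end, so the slab runs from x = -50 (square end) to x = +23 mm, y is across its 46 mm width. Loose, on the bench.
- pin_vise: Loose brass pin vise lying down, 110 mm long, 0.05 kg: a ridged square collar 40 mm long, 14 by 14 mm in section, on which it rests without rolling, a short swivel head behind, a tapered steel nose in front. Origin: on the long axis, 7 mm up, at the collar's rear end; x points to the nose: head ends at x = -32, collar 0 to 40, nose tip +78 mm. Balances at x = 20; grip the collar across y.
- glass_dish: Round green glass specimen dish, open on top, 56 mm across outside, 26 mm high, wall 4 mm, floor 5 mm, the foot narrowing to 48 mm in the lowest 10 mm; 0.09 kg. Origin: centre of its underside; z up. Loose, on the bench.
- transfer_block: Steel transfer block, 64 (x) by 38 (y) by 36 mm high, 0.6 kg, with a V groove along x in its top; the same turned by half a turn. Origin: centre of its underside. Loose; at every start it stands, turned crosswise, on slab_mat (its underside 4 mm above the bench), covering part of the dark green silhouette.
- slab_mat: Fixed cork mat, 110 (x) by 80 (y) by 4 mm thick, yaw within 0.3 rad of the world's. Origin: centre of its underside; x along the length. Painted on it the dark green silhouette of the malachite slab, centred on the mat, round end to +x: the slab lies right with its origin at x = +13.5 mm, y = 0 and its x along the mat's x. At the start the transfer block stands on this mat.
- vise_mat: Fixed cork mat, 110 (x) by 80 (y) by 4 mm thick, yaw within 0.3 rad of the world's. Origin: centre of its underside; x along the length. Painted on it the near-black silhouette of the pin vise, collar at the mat's centre, nose to +x: the vise lies right with its origin at x = -20 mm, y = 0 and its x along the mat's x.
- dish_mat: Fixed cork mat, 110 (x) by 80 (y) by 4 mm thick, yaw within 0.3 rad of the world's. Origin: centre of its underside; x along the length. Painted on it a light green disc, 60 mm across, centred: the silhouette of the glass dish.
- block_mat: Fixed cork mat, 110 (x) by 80 (y) by 4 mm thick, yaw within 0.3 rad of the world's. Origin: centre of its underside; x along the length. Painted on it a blue-grey rectangle, 68 (x) by 42 mm (y), centred: the silhouette of the transfer block, which stands along the mat's x either way round.
- loupe: Round black loupe with a pale lens on top, 30 mm across, 14 mm high, loose on the bench among the things; a bystander. Origin: centre of its underside.
- copper_dop: Small copper-coloured dop (round foot 26 mm, stem 14 mm across), 22 mm high, loose on the bench among the things; a bystander. Origin: centre of its underside.

How it is judged:
By the outcome, as a careful person would: the job done as asked, in the order asked, and still so for the second after the job is handed in, with the robot touching nothing.
It also fails if it takes over 112 s, if anything falls off the work surface, if the arm or the gripper's body presses on something with over 40 N, if the wrist force passes 120 N, or if a joint passes its speed limit or range.

## Robot

A 6-joint arm with a two-finger parallel gripper is mounted at the origin on the work surface. World frame = base frame: x ahead of the robot, y to its left, z up, the work surface at z = 0. Lengths are in mm, angles in rad, forces in N, time in s.
With the tool pointing down it reaches from about 275 to 825 mm from the base axis. Payload 5.2 kg.
Tool frame: the origin (TCP) lies at the very end of the fingers, on their centre line; the grasp point (between the pads) lies 19 mm behind it; z points along the fingers, y is the line along which they close (so a half turn about z gives the same grasp; the last joint's range is limited). The gripper opens to 93 mm and grips with 3 to 60 N. Pads are 15 mm wide; open, the fingers measure 128 mm over their backs; the gripper's body (75 mm by 188 mm) begins 65 mm behind the grasp point.
Start: joints at [-1.37, 0.259, 1.535, -0, 1.348, -0.203], TCP at [216.124, -505.762, 218.653] pointing down, gripper open.
Joint ranges: [-3.14, 3.14], [-0.91, 2.08], [0.19, 2.58], [-1.22, 4.36], [0.22, 2.71], [-3.12, 3.12]. Speed limits (rad/s): [2.57, 2.57, 3.14, 3.14, 3.14, 3.14].

## Interface

Orientations are given as a 3x3 rotation matrix whose columns are the frame's x, y, z axes.
In Python, from bench import ctrl gives the robot as it stands. The module is installed in compiled form; this text tells all that it offers.
- The arm moves only by the shell command python3 -m crank 'ROWS' [FORCE]. ROWS is JSON, a list of rows, each a list of 7 numbers: the opening, from 0 (shut) to 1 (fully open), then the shift along the world's x, y, z in mm, then the turn, a rotation vector about the world's x, y, z in degrees. In form: [[hand, x, y, z, wx, wy, wz], ...]. A call has 1 to 10 rows; each row is the pose to reach, as a shift and turn from the pose commanded when the call began; what a row does not reach only later rows make up. A row lasts 1/12 s, in which the tool goes at most 41.7 mm and 7.16 degrees, less where a joint would pass 70% of its speed; a pose out of reach is approached as far as the arm can. A call with a gripper value outside its range is refused whole. The fingers move at their own pace and stop on an object; FORCE is the grip in N (left out, the last holds). Time passes only in rows, so rows that repeat a pose let the fingers close. It gives the time, the measured TCP pose, the force, the opening and the grip force at its end, in the units of the state.
- ctrl.state(): the state, without advancing time (a new reading comes with each control period).
- ctrl.read_camera(name): name is "side" or "top"; returns a dict with "pixels" (420x560x3 uint8, red, green, blue), "camera_matrix" (3x3 intrinsics, pixels), "rvec" (rotation vector, rad) and "tvec" (3), from world to camera coordinates, as OpenCV has them. Camera axes: x right, y down, z forward; pixel columns grow to the right and rows downward; lengths in mm; the calibration is good to about 2 mm. A picture is of the moment at which its call begins. There is no depth.
- ctrl.sign_off(): hands the job in; it is judged then, once.
The state is a dict: "t": time; "joints": joint angles; "qd": joint speeds; "joint_torque": joint torques, N m; "eef_pos": TCP position; "orientation": TCP orientation; "ft_force": force on the tool from outside, world axes, zero at the start; "wrist_torque": the same for the moment, N m; "gripper_width": finger opening in mm; "finger_force": force on a finger pad.
Only numpy, scipy, OpenCV 4.12 (cv2) and the standard library are available. Lean on these libraries where they do the work, as an engineer would, in place of code of your own. Each camera call takes 0.05 s, during which the arm holds its last target. There are 200 camera calls.

## Working session

There is one attempt and no reset: what is moved stays moved. The work goes in short steps, Python scripts to look and compute and a shell command to move; the robot and the scene stay as the last step left them, time stands still between calls to the robot, and variables do not carry over. Pictures are saved under pics/ and viewed, at most 14 in all, crops included, and the job is handed in when it is done.

```bash
mkdir -p pics; cat > h.py <<'E'
import numpy as np,cv2
from bench import ctrl
def cam(n):
    d=ctrl.read_camera(n); d['R']=cv2.Rodrigues(np.array(d['rvec'],float))[0]; d['K']=np.array(d['camera_matrix'],float); d['t']=np.array(d['tvec'],float).ravel(); return d
def ray(d,px,z):
    px=np.atleast_2d(np.array(px,float))
    v=np.c_[px,np.ones(len(px))]@np.linalg.inv(d['K']).T@d['R']
    c=-d['R'].T@d['t']
    return c+v*((z-c[2])/v[:,2])[:,None]
def proj(d,P):
    return cv2.projectPoints(np.array(P,float).reshape(-1,1,3),np.array(d['rvec'],float),d['t'],d['K'],None)[0].reshape(-1,2)
def save(d,f): cv2.imwrite('pics/'+f,np.ascontiguousarray(d['pixels'][:,:,::-1]))
E
python3 - <<'E'
from h import *
for n in('top','side'):
    d=cam(n); save(d,n+'0.png'); print(n,-d['R'].T@d['t'],d['K'][0,0]); np.save(n+'0.npy',d,allow_pickle=True)
print(ctrl.state())
E
```

```text
top [463.40856141 -13.16825975 823.66105327] 468.7769929026332
side [ 411.80317813 -628.76369845  464.68285671] 422.26314018369123
{'t': 0.1, 'joints': array([-1.36978458e+00,  2.59258548e-01,  1.53594243e+00, -4.65087525e-06,
        1.34796691e+00, -2.02783877e-01]), 'qd': array([-2.64459683e-04, -2.76490465e-03, -3.16564089e-03, -3.14306251e-04,
        4.04696025e-05,  1.60354124e-03]), 'joint_torque': array([ 3.53965916e-03, -4.38210297e+01, -2.84641922e+01,  7.20879855e-02,
        3.61159723e-02, -6.78478432e-05]), 'eef_pos': array([ 216.03450296, -505.28857872,  217.91957632]), 'orientation': array([[ 9.19575921e-01,  3.92912235e-01, -3.18956408e-04],
       [ 3.92912240e-01, -9.19574680e-01,  1.54260795e-03],
       [ 3.12805302e-04, -1.54386700e-03, -9.99998759e-01]]), 'ft_force': array([0.3999101 , 0.07769397, 0.52347143]), 'wrist_torque': array([ 0.01231658,  0.00517928, -0.01507151]), 'finger_force': 0.0, 'gripper_width': 92.95135487350866}
```

View pics/top0.png

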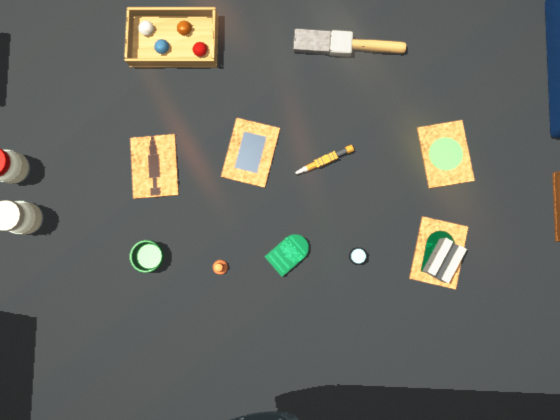

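View pics/side0.png

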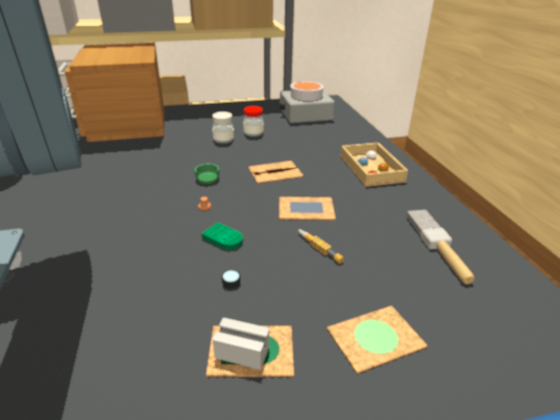

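The top view shows +x up and +y left. Mats: vise (154,166), block (251,152), dish (445,154), slab (438,253) with the steel block on it. Pieces: dish (147,257), dop (220,267), slab (288,254) with its round end upper right, vise (325,160) with its nose to the left, loupe (358,256). The side view shows the same layout.

```bash
cat > m.py <<'E'
from h import *
def measure(d,which=None):
    im=d['pixels']; hsv=cv2.cvtColor(im,cv2.COLOR_RGB2HSV); H,S,V=cv2.split(hsv)
    return H,S,V
def blob(mask,seed,r=45):
    m=np.zeros_like(mask); x,y=seed; m[max(0,y-r):y+r,max(0,x-r):x+r]=mask[max(0,y-r):y+r,max(0,x-r):x+r]
    cs,_=cv2.findContours(m,cv2.RETR_EXTERNAL,cv2.CHAIN_APPROX_NONE)
    return m,max(cs,key=cv2.contourArea)
def rect(d,c,z):
    w=ray(d,c.reshape(-1,2),z)[:,:2].astype(np.float32)
    (cx,cy),(a,b),_=r=cv2.minAreaRect(w); p=cv2.boxPoints(r)
    e=[p[1]-p[0],p[2]-p[1]]; L=max(e,key=np.linalg.norm); ang=np.degrees(np.arctan2(L[1],L[0]))
    return np.round([cx,cy,max(a,b),min(a,b),(ang+90)%180-90],1)
E
python3 - <<'E'
from m import *
d=np.load('top0.npy',allow_pickle=True).item()
H,S,V=measure(d)
cork=((H>8)&(H<24)&(S>110)&(V>120)).astype(np.uint8)*255
for n,s in dict(vise=(154,166),block=(251,152),dish=(445,154),slab=(438,253)).items():
    m,c=blob(cork,s); print(n,rect(d,c,4))
im=d['pixels']
for n,p in dict(slab=(288,254),slab2=(300,243),dishw=(133,257),dishin=(147,257),brass=(325,160),nose=(302,171),blk=(445,258),sil=(432,240),bm=(251,152),vs=(154,160),dm=(445,154),bg=(200,230),lp=(358,256)).items(): print(n,hsv:=[int(A[p[1],p[0]]) for A in (H,S,V)])
a=[cv2.resize(im[y-37:y+38,x-50:x+50],(400,300),interpolation=cv2.INTER_CUBIC) for x,y in((438,253),(147,257),(288,254),(325,160))]
cv2.imwrite('pics/crop.png',np.vstack([np.hstack(a[:2]),np.hstack(a[2:])])[:,:,::-1])
E
```

```text
vise [606.1 267.   91.5  36.8   5.4]
block [650.4 108.4 110.7  33.8   1.2]
dish [ 640.3 -254.7  111.1   47.9    9.9]
slab [ 470.3 -256.   110.6   81.7  -12.6]
slab [76, 168, 237]
slab2 [75, 181, 192]
dishw [68, 113, 63]
dishin [55, 29, 254]
brass [26, 146, 255]
nose [23, 28, 227]
blk [30, 10, 103]
sil [75, 214, 119]
bm [103, 39, 209]
vs [9, 76, 131]
dm [52, 67, 254]
bg [80, 8, 98]
lp [90, 6, 255]
```

View pics/crop.png

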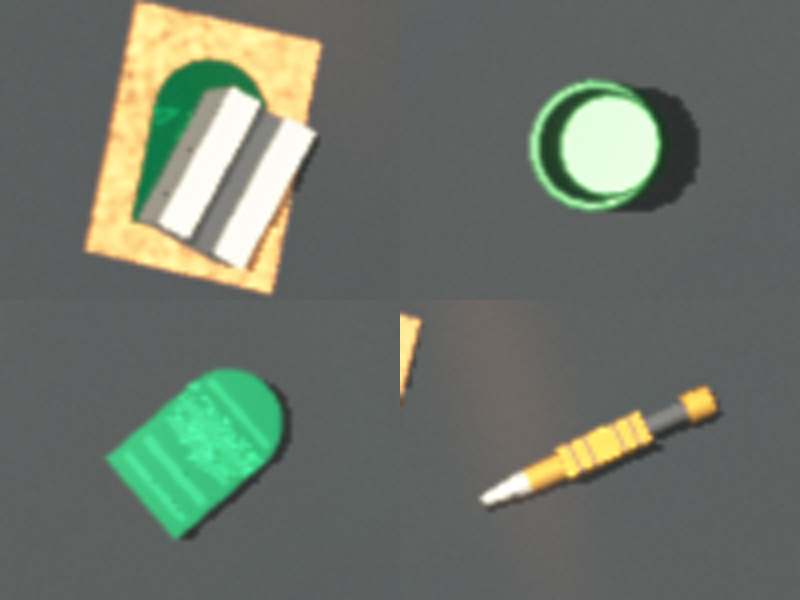

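The crops show the dish standing open side up, the slab's round end at the upper right, the vise's nose at the lower left, and the block's two bright top faces on the slab mat with the silhouette's round end up (+x). Next I measure each one in world coordinates.

```bash
cat >> m.py <<'E'
def allpts(m): return cv2.findNonZero(m)
def near(mask,s,r):
    m=np.zeros(mask.shape,np.uint8); x,y=s; sl=np.s_[max(0,y-r):y+r,max(0,x-r):x+r]; m[sl]=(mask[sl]>0)*255; return m
def biggest(m): 
    n,l,st,_=cv2.connectedComponentsWithStats(m); k=1+np.argmax(st[1:,4]); return (l==k).astype(np.uint8)*255
def circ(d,m,z,R,outer=False):
    from scipy.optimize import least_squares
    c,_=cv2.findContours(m,cv2.RETR_EXTERNAL,cv2.CHAIN_APPROX_NONE); c=max(c,key=cv2.contourArea).reshape(-1,2)
    w=ray(d,c,z)[:,:2]; q=w.mean(0)
    if outer:
        C=(-d['R'].T@d['t'])[:2]; w=w[(w-q)@(q-C)>0]
    f=least_squares(lambda p:np.hypot(*(w-p[:2]).T)-p[2],[*q,R],loss='soft_l1'); f1=least_squares(lambda p:np.hypot(*(w-p[:2]).T)-R+.4,q,loss='soft_l1')
    return np.round(f.x,1),np.round(f1.x,1)
E
python3 - <<'E'
from m import *
d=np.load('top0.npy',allow_pickle=True).item(); H,S,V=measure(d)
fg=((S>60)&(V>130))
for n,s in dict(vise=(154,166),block=(251,152),dish=(445,154),slab=(438,253)).items():
    print(n,rect(d,allpts(cv2.morphologyEx(near(fg&(H<35),s,40),cv2.MORPH_OPEN,np.ones((3,3)))),4))
print('vise_sil',rect(d,allpts(near((V<110)&(S>60),(154,166),29)),4))
m=near((H>45)&(H<70)&(V>150),(445,154),28);print('dishdisc',circ(d,biggest(m),4,30))
m=near((H>95)&(H<125)&(S>25)&(V>120),(251,152),30);print('blocksil',rect(d,allpts(biggest(m)),4))
m=near((S<40)&(V>200),(445,258),30);print('block',rect(d,allpts(m),40),m.sum()/255)
g=near((H>60)&(H<90)&(S>100),(288,254),35);g=biggest(g);print('slab',rect(d,allpts(g),12))
w=ray(d,allpts(g).reshape(-1,2),12)[:,:2];print(' centroid',w.mean(0))
g=near((S>50)&(H>40)&(H<90),(147,257),28);print('dish',circ(d,biggest(g),26,28),circ(d,biggest(g),26,28,True))
b=near((H>15)&(H<32)&(S>90)&(V>120),(325,160),34); b2=near(((V>170)&(S<90)),(304,171),12)
w=ray(d,allpts(b).reshape(-1,2),7)[:,:2]; w2=ray(d,allpts(b|b2).reshape(-1,2),7)[:,:2]
vx,vy,x0,y0=cv2.fitLine(w2.astype(np.float32),cv2.DIST_L2,0,.01,.01).ravel(); u=np.array([vx,vy]); u*=np.sign(u[1]); s=(w2-[x0,y0])@u
print('vise axis',x0,y0,np.degrees(np.arctan2(*u[::-1])),s.min(),s.max(),'origin',[x0,y0]+u*(s.min()+32), 'org from tip',[x0,y0]+u*(s.max()-78))
print('rect',rect(d,allpts(b|b2),7))
for n,s in dict(loupe=(358,256),dop=(220,267)).items():print(n,ray(d,[s],12))
E
```

```text
vise [618.6 245.9 113.5  83.1   5. ]
block [644.4  73.3 113.3  83.1 -13.3]
dish [ 643.5 -271.2  113.4   84.2   10. ]
slab [ 470.5 -256.1  113.1   83.3  -12.3]
vise_sil [6.198e+02 2.036e+02 7.620e+01 6.000e-01 5.000e+00]
dishdisc (array([ 644. , -271.6,   27.8]), array([ 644. , -271.6]))
blocksil [644.6  73.4  64.1  37.8 -13.4]
block [ 457.3 -258.9   64.2   38.8  -28.9] 659.0
slab [466.6   2.3  73.5  47.1 -48.4]
 centroid [465.05169875   3.78105419]
dish (array([458. , 244.9,  28.8]), array([457.9, 245.1])) (array([458. , 247.3,  27.3]), array([458., 247.]))
vise axis 630.1402 -56.716835 115.09584 -57.37665014054583 54.34791826798414 origin [640.90329224 -79.69791758] org from tip [640.17184453 -78.13614923]
rect [630.9 -58.  111.7  16.1 -64.8]
loupe [[ 461.95130203 -116.67536921   12.        ]]
dop [[440.27326519 120.62248917  12.        ]]
```

Sizes match the given ones (mats about 110x80, block 64x38, slab 73x46, vise 110 long). I go to the block first.

```bash
python3 -m crank '[[1,24,25,-10,0,0,-6],[1,60,62,-25,0,0,-13],[1,85,87,-35,0,0,-19],[1,110,113,-45,0,0,-26],[1,135,138,-55,0,0,-32],[1,160,164,-65,0,0,-38],[1,190,195,-78,0,0,-44],[1,220,225,-90,0,0,-50],[1,241,247,-98,0,0,-52],[1,241,247,-98,0,0,-52]]' 40; python3 - <<'E'
from h import *
s=ctrl.state();o=s['orientation'];print(s['eef_pos'],np.degrees(np.arctan2(o[1,1],o[0,1])),o[:,2])
d=cam('side');save(d,'s1.png')
E
```

```text
t: 0.93
eef_pos: [459.3, -252.6, 118.3]
orientation: [[0.877, -0.48, -0.002], [-0.48, -0.877, 0.005], [-0.004, -0.004, -1.0]]
ft_force: [-0.7, -0.5, 0.2]
gripper_width: 92.9
finger_force: 0.0
[ 459.3417407  -252.60532881  118.30042039] -118.68038450144263 [-0.00162764  0.00488464 -0.99998675]
```

View pics/s1.png

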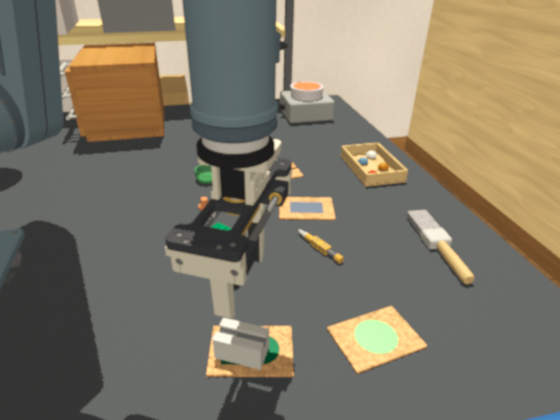

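The arm is over the block, with the fingers straddling it around (240,300) in the side view. I descend, letting it settle first.

```bash
python3 -m crank '[[1,0,0,0,0,0,0],[1,0,0,-15,0,0,0],[1,0,0,-40,0,0,0],[1,0,0,-65,0,0,0],[1,0,0,-85,0,0,0],[1,0,0,-100,0,0,0],[1,0,0,-108,0,0,0],[1,0,0,-110,0,0,0],[1,0,0,-110,0,0,0],[1,0,0,-110,0,0,0]]'
```

```text
t: 1.82
eef_pos: [457.4, -259.8, 11.6]
orientation: [[0.875, -0.483, 0.001], [-0.483, -0.875, -0.001], [0.001, 0.0, -1.0]]
ft_force: [0.3, -0.5, 0.1]
gripper_width: 93.0
finger_force: 0.0
```

```bash
python3 -m crank '[[0.6,0,0,0,0,0,0],[0.4,0,0,0,0,0,0],[0.3,0,0,0,0,0,0],[0.3,0,0,0,0,0,0],[0.3,0,0,0,0,0,0],[0.3,0,0,0,0,0,0],[0.3,0,0,0,0,0,0],[0.3,0,0,0,0,0,0],[0.3,0,0,0,0,0,0],[0.3,0,0,0,0,0,0]]' 45
python3 -m crank '[[0.3,0,0,3,0,0,0],[0.3,0,0,12,0,0,0],[0.3,0,0,27,0,0,0],[0.3,0,0,45,0,0,0],[0.3,0,0,63,0,0,0],[0.3,0,0,76,0,0,0],[0.3,0,0,80,0,0,0],[0.3,0,0,80,0,0,0]]'
```

```text
t: 2.65
eef_pos: [457.2, -258.6, 10.6]
orientation: [[0.876, -0.483, 0.0], [-0.483, -0.876, 0.0], [-0.0, -0.0, -1.0]]
ft_force: [0.4, 0.8, 0.0]
gripper_width: 38.1
finger_force: 45.0
t: 3.32
eef_pos: [457.6, -259.2, 91.9]
orientation: [[0.876, -0.483, 0.002], [-0.483, -0.876, -0.001], [0.002, 0.001, -1.0]]
ft_force: [0.3, -0.2, -5.3]
gripper_width: 37.8
finger_force: 45.0
```

```bash
python3 -m crank '[[0.3,3,5,0,0,0,0],[0.3,10,18,0,0,0,1],[0.3,22,39,0,0,0,2],[0.3,37,66,0,0,0,3],[0.3,54,96,0,0,0,5],[0.3,71,126,0,0,0,6],[0.3,88,156,0,0,0,8],[0.3,105,186,0,0,0,9],[0.3,122,216,0,0,0,11],[0.3,139,246,0,0,0,13]]'
python3 -m crank '[[0.3,16,28,0,0,0,1],[0.3,29,52,0,0,0,2],[0.3,38,68,0,0,0,2.6],[0.3,44,79,0,0,0,2.6],[0.3,47.5,85,0,0,0,2.6],[0.3,48.5,86,0,0,0,2.6],[0.3,48.5,86,0,0,0,2.6],[0.3,48.5,86,0,0,0,2.6]]'
python3 - <<'E'
from m import *
s=ctrl.state();o=s['orientation'];print(s['eef_pos'],np.degrees(np.arctan2(o[1,1],o[0,1])))
E
```

```text
t: 4.15
eef_pos: [595.6, -10.4, 88.9]
orientation: [[0.962, -0.272, -0.003], [-0.272, -0.962, 0.001], [-0.003, 0.0, -1.0]]
ft_force: [0.8, -0.1, -5.3]
gripper_width: 37.8
finger_force: 45.0
t: 4.82
eef_pos: [644.0, 72.1, 90.3]
orientation: [[0.973, -0.23, -0.001], [-0.23, -0.973, -0.0], [-0.001, 0.001, -1.0]]
ft_force: [-0.2, -0.4, -4.9]
gripper_width: 37.7
finger_force: 45.0
[644.00840414  72.12991871  90.2736834 ] -103.32530660927223
```

```bash
python3 -m crank '[[0.3,0,0,-10,0,0,0],[0.3,0,0,-28,0,0,0],[0.3,0,0,-48,0,0,0],[0.3,0,0,-64,0,0,0],[0.3,0,0,-73,0,0,0],[0.3,0,0,-77,0,0,0],[0.3,0,0,-78.5,0,0,0],[0.3,0,0,-79.5,0,0,0],[0.3,0,0,-79.7,0,0,0],[0.3,0,0,-79.7,0,0,0]]'
```

```text
t: 5.65
eef_pos: [645.4, 73.2, 12.0]
orientation: [[0.973, -0.229, 0.002], [-0.229, -0.973, -0.0], [0.002, -0.0, -1.0]]
ft_force: [-0.7, 0.4, -4.8]
gripper_width: 37.4
finger_force: 45.0
```

```bash
python3 -m crank '[[0.3,0,0,0,0,0,0],[0.3,0,0,0,0,0,0],[0.3,0,0,-0.5,0,0,0],[0.3,0,0,-0.5,0,0,0],[0.3,0,0,-0.5,0,0,0]]'
```

```text
t: 6.07
eef_pos: [644.8, 73.3, 10.7]
orientation: [[0.973, -0.229, 0.0], [-0.229, -0.973, 0.0], [0.0, -0.0, -1.0]]
ft_force: [-0.6, 0.7, -4.6]
gripper_width: 38.0
finger_force: 45.0
```

```bash
python3 -m crank '[[0.3,0,0,-0.7,0,0,0],[0.3,0,0,-0.7,0,0,0],[0.3,0,0,-0.7,0,0,0]]'
```

```text
t: 6.32
eef_pos: [644.8, 73.3, 10.6]
orientation: [[0.973, -0.229, 0.001], [-0.229, -0.973, -0.0], [0.001, -0.0, -1.0]]
ft_force: [-3.4, 0.6, 4.7]
gripper_width: 37.8
finger_force: 45.0
```

```bash
python3 -m crank '[[0.5,0,0,0.5,0,0,0],[0.6,0,0,1,0,0,0],[0.9,0,0,1,0,0,0],[1,0,0,5,0,0,0],[1,0,0,20,0,0,0],[1,0,0,45,0,0,0],[1,0,0,70,0,0,0],[1,0,0,90,0,0,0],[1,0,0,100,0,0,0],[1,0,0,100,0,0,0]]' 20
```

```text
t: 7.15
eef_pos: [646.6, 73.1, 112.9]
orientation: [[0.973, -0.229, 0.006], [-0.229, -0.973, -0.0], [0.006, -0.001, -1.0]]
ft_force: [0.2, -0.2, -0.5]
gripper_width: 92.4
finger_force: 0.0
```

```bash
python3 -m crank '[[1,-12,-5,0,0,0,-3],[1,-35,-14,0,0,0,-8],[1,-68,-27,-5,0,0,-14],[1,-102,-41,-15,0,0,-20],[1,-134,-54,-25,0,0,-26],[1,-158,-63,-35,0,0,-31],[1,-172,-69,-45,0,0,-34],[1,-178,-71,-50,0,0,-35],[1,-178,-71,-50,0,0,-35],[1,-178,-71,-50,0,0,-35]]'
python3 - <<'E'
from m import *
d=cam('top'); H,S,V=measure(d)
m=near((S<40)&(V>200),(246,152),34);save(d,'t2.png')
print(rect(d,allpts(biggest(m)),40),rect(d,allpts(m),40))
s=ctrl.state();o=s['orientation'];print(s['eef_pos'],np.degrees(np.arctan2(o[1,1],o[0,1])))
E
```

```text
t: 7.98
eef_pos: [467.1, 2.2, 59.4]
orientation: [[0.666, -0.746, -0.0], [-0.746, -0.666, 0.0], [-0.0, -0.0, -1.0]]
ft_force: [-0.1, 0.4, -0.1]
gripper_width: 93.2
finger_force: 0.0
[641.8  60.1  64.1  13.7 -12.9] [640.9  71.5  71.8  41.8 -12.6]
[467.98997068   2.2185904   59.89930255] -138.193172292329
```

View pics/t2.png

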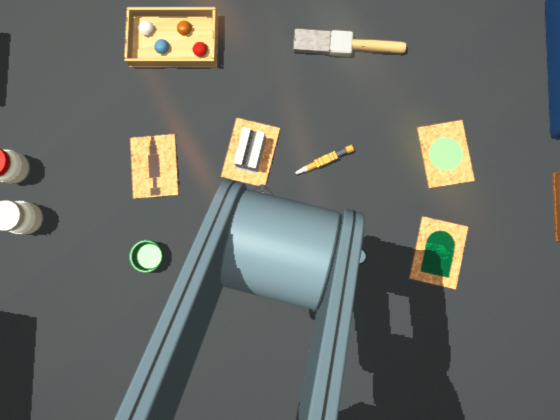

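The block stands on the blue-grey silhouette near (250,150). The slab mat is clear, with its silhouette at (438,255), and the arm hides the slab. I descend onto the slab.

```bash
python3 -m crank '[[1,0,0,-10,0,0,0],[1,0,0,-25,0,0,0],[1,0,0,-40,0,0,0],[1,0,0,-50,0,0,0],[1,0,0,-55,0,0,0],[1,0,0,-57,0,0,0],[1,0,0,-57,0,0,0],[1,0,0,-57,0,0,0],[1,0,0,-57,0,0,0]]'
python3 -m crank '[[0.6,0,0,0,0,0,0],[0.4,0,0,0,0,0,0],[0.4,0,0,0,0,0,0],[0.4,0,0,0,0,0,0],[0.4,0,0,0,0,0,0],[0.4,0,0,0,0,0,0],[0.4,0,0,0,0,0,0],[0.4,0,0,0,0,0,0]]' 25
```

```text
t: 8.78
eef_pos: [467.5, 2.2, 3.4]
orientation: [[0.666, -0.746, 0.001], [-0.746, -0.666, -0.0], [0.001, -0.001, -1.0]]
ft_force: [-0.5, 0.1, -0.2]
gripper_width: 92.5
finger_force: 0.0
t: 9.45
eef_pos: [466.6, 2.3, 2.7]
orientation: [[0.666, -0.746, -0.0], [-0.746, -0.666, 0.0], [-0.0, 0.0, -1.0]]
ft_force: [0.3, 0.9, -0.3]
gripper_width: 45.4
finger_force: 25.0
```

```bash
python3 -m crank '[[0.4,0,0,3,0,0,0],[0.4,0,0,12,0,0,0],[0.4,0,0,27,0,0,0],[0.4,0,0,43,0,0,0],[0.4,0,0,55,0,0,0],[0.4,0,0,60,0,0,0],[0.4,0,0,60,0,0,0]]'
python3 -m crank '[[0.4,0,-6,0,0,0,1],[0.4,0,-20,0,0,0,3],[0.4,1,-45,0,0,0,6],[0.4,1,-75,0,0,0,10],[0.4,2,-107,0,0,0,15],[0.4,2,-139,0,0,0,20],[0.4,3,-171,0,0,0,25],[0.4,3,-203,0,0,0,29],[0.4,4,-230,0,0,0,33],[0.4,4,-248,0,0,0,35.5]]'
python3 -m crank '[[0.4,0,-7,0,0,0,0.6],[0.4,0,-10.2,0,0,0,0.6],[0.4,0,-10.2,-15,0,0,0.6],[0.4,0,-10.2,-33,0,0,0.6],[0.4,0,-10.2,-46,0,0,0.6],[0.4,0,-10.2,-52,0,0,0.6],[0.4,0,-10.2,-54,0,0,0.6],[0.4,0,-10.2,-55,0,0,0.6],[0.4,0,-10.2,-55,0,0,0.6],[0.4,0,-10.2,-55,0,0,0.6]]'
```

```text
t: 10.03
eef_pos: [467.7, 2.0, 64.3]
orientation: [[0.666, -0.746, 0.003], [-0.746, -0.666, -0.001], [0.003, -0.002, -1.0]]
ft_force: [0.5, -0.1, -1.7]
gripper_width: 45.8
finger_force: 25.0
t: 10.87
eef_pos: [470.3, -248.4, 62.0]
orientation: [[0.976, -0.219, -0.0], [-0.219, -0.976, -0.0], [-0.0, 0.0, -1.0]]
ft_force: [0.4, 0.6, -0.2]
gripper_width: 45.5
finger_force: 25.0
t: 11.7
eef_pos: [471.2, -256.1, 8.5]
orientation: [[0.978, -0.211, 0.001], [-0.211, -0.978, -0.001], [0.001, 0.001, -1.0]]
ft_force: [0.6, 0.7, -1.6]
gripper_width: 45.8
finger_force: 25.0
```

```bash
python3 -m crank '[[0.4,0,0,-0.6,0,0,0],[0.4,0,0,-1,0,0,0],[0.4,0,0,-1.2,0,0,0],[0.4,0,0,-1.2,0,0,0],[0.4,0,0,-1.2,0,0,0]]'
```

```text
t: 12.12
eef_pos: [470.7, -256.1, 6.7]
orientation: [[0.978, -0.211, 0.0], [-0.211, -0.978, -0.0], [0.0, 0.0, -1.0]]
ft_force: [-0.8, 0.1, -0.1]
gripper_width: 45.5
finger_force: 25.0
```

```bash
python3 -m crank '[[0.4,0,0,-0.4,0,0,0],[0.4,0,0,-0.4,0,0,0],[0.55,0,0,0,0,0,0],[0.65,0,0,0,0,0,0],[0.8,0,0,0,0,0,0],[0.8,0,0,10,0,0,0],[0.8,0,0,30,0,0,0],[0.8,0,0,60,0,0,0],[0.8,0,0,80,0,0,0],[0.8,0,0,90,0,0,0]]'
```

```text
t: 12.95
eef_pos: [472.0, -257.1, 100.0]
orientation: [[0.978, -0.211, 0.004], [-0.211, -0.978, -0.003], [0.004, 0.002, -1.0]]
ft_force: [0.2, -0.0, -0.6]
gripper_width: 74.7
finger_force: 0.0
```

```bash
python3 -m crank '[[0.6,5,6,0,0,0,4],[0.6,15,18,0,0,0,11],[0.6,30,36,0,0,0,18],[0.6,48,58,0,0,0,25],[0.6,66,80,0,0,0,32],[0.5,84,102,0,0,0,39],[0.5,102,123,0,0,0,46],[0.5,118,143,0,0,0,53],[0.5,132,160,0,0,0,60],[0.5,144,174,0,0,0,66]]' 20
python3 -m crank '[[0.5,9,11,0,0,0,7],[0.5,14,17,0,0,0,14],[0.5,17.4,21.2,0,0,0,21],[0.5,17.4,21.2,0,0,0,28],[0.5,17.4,21.2,0,0,0,35],[0.5,17.4,21.2,0,0,0,42],[0.5,17.4,21.2,0,0,0,49],[0.5,17.4,21.2,0,0,0,56],[0.5,17.4,21.2,0,0,0,61.4],[0.5,17.4,21.2,0,0,0,61.4]]'
python3 -m crank '[[0.5,0,0,-15,0,0,0],[0.5,0,0,-40,0,0,0],[0.5,0,0,-65,0,0,0],[0.5,0,0,-83,0,0,0],[0.5,0,0,-91,0,0,0],[0.5,0,0,-93,0,0,0],[0.5,0,0,-93.6,0,0,0],[0.5,0,0,-93.6,0,0,0],[0.5,0,0,-93.6,0,0,0]]'
python3 - <<'E'
from m import *
d=cam('top'); H,S,V=measure(d)
g=biggest(near((H>60)&(H<90)&(S>100)&(V>150),(440,253),34));print('slab',rect(d,allpts(g),16))
print('mat',rect(d,allpts(cv2.morphologyEx(near((S>60)&(V>130)&(H<35),(438,253),40),cv2.MORPH_OPEN,np.ones((3,3)))),4))
m=near((S<40)&(V>200),(246,152),34)
s=ctrl.state();o=s['orientation'];print(s['eef_pos'],np.degrees(np.arctan2(o[1,1],o[0,1])));save(d,'t3.png')
a=[cv2.resize(d['pixels'][y-37:y+38,x-50:x+50],(400,300),interpolation=cv2.INTER_CUBIC) for x,y in((438,253),(251,152))]
cv2.imwrite('pics/crop3.png',np.hstack(a)[:,:,::-1])
E
```

```text
t: 13.78
eef_pos: [615.2, -80.2, 96.2]
orientation: [[0.584, 0.811, -0.001], [0.811, -0.584, 0.001], [0.0, -0.001, -1.0]]
ft_force: [-0.4, -0.1, -0.7]
gripper_width: 46.7
finger_force: 0.0
t: 14.62
eef_pos: [631.6, -60.7, 96.1]
orientation: [[-0.429, 0.903, -0.001], [0.903, 0.429, 0.0], [0.001, -0.001, -1.0]]
ft_force: [-0.1, -0.3, 0.3]
gripper_width: 46.9
finger_force: 0.0
t: 15.37
eef_pos: [633.1, -61.0, 4.4]
orientation: [[-0.426, 0.905, 0.002], [0.905, 0.426, -0.001], [-0.002, 0.002, -1.0]]
ft_force: [-0.5, 0.1, 0.2]
gripper_width: 46.2
finger_force: 0.0Traceback (most recent call last):
  File "<stdin>", line 3, in <module>
  File "m.py", line 18, in biggest
    n,l,st,_=cv2.connectedComponentsWithStats(m); k=1+np.argmax(st[1:,4]); return (l==k).astype(np.uint8)*255
                                                      ~~~~~~~~~^^^^^^^^^^
    return _wrapfunc(a, 'argmax', axis=axis, out=out, **kwds)
    return bound(*args, **kwds)
ValueError: attempt to get argmax of an empty sequence
```

```bash
python3 - <<'E'
from h import *
d=cam('side');e=cam('top');save(e,'t3.png')
i=np.vstack([cv2.resize(d['pixels'][140:400,180:440],(590,590))]); j=cv2.resize(e['pixels'][210:300,400:480],(200,225),interpolation=cv2.INTER_CUBIC)
i=np.hstack([i,np.zeros((590,200,3),np.uint8)]); i[:225,590:]=j
cv2.imwrite('pics/c3.png',i[:,:,::-1])
E
```

```text
(no output)
```

View pics/c3.png

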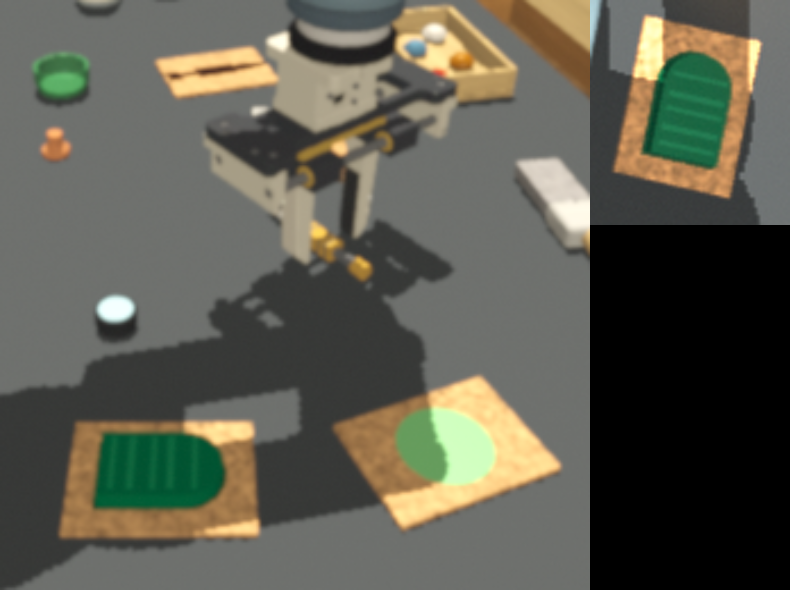

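The slab lies on its silhouette, in the arm's shadow. The fingers straddle the vise's collar at (310,240). I grip it and carry it.

```bash
python3 -m crank '[[0.3,0,0,0,0,0,0],[0.1,0,0,0,0,0,0],[0.1,0,0,0,0,0,0],[0.1,0,0,0,0,0,0],[0.1,0,0,0,0,0,0],[0.1,0,0,0,0,0,0],[0.1,0,0,0,0,0,0]]' 20
python3 -m crank '[[0.1,0,0,3,0,0,0],[0.1,0,0,12,0,0,0],[0.1,0,0,30,0,0,0],[0.1,0,0,50,0,0,0],[0.1,0,0,70,0,0,0],[0.1,0,0,82,0,0,0],[0.1,0,0,85,0,0,0],[0.1,0,0,85,0,0,0]]'
python3 -m crank '[[0.1,0,3,0,0,0,-3],[0.1,0,12,0,0,0,-9],[0.1,-1,27,0,0,0,-16],[0.1,-2,46,0,0,0,-23],[0.1,-3,66,0,0,0,-30],[0.1,-4,86,0,0,0,-37],[0.1,-5,106,0,0,0,-44],[0.1,-6,126,0,0,0,-51],[0.1,-7,146,0,0,0,-58],[0.1,-8,166,0,0,0,-65]]'
python3 -m crank '[[0.1,-1,20,0,0,0,-7],[0.1,-2,40,0,0,0,-14],[0.1,-3,60,0,0,0,-21],[0.1,-3.5,80,0,0,0,-28],[0.1,-4,100,0,0,0,-35],[0.1,-5,118,0,0,0,-41],[0.1,-5.4,130,0,0,0,-44],[0.1,-5.4,138,0,0,0,-45.1],[0.1,-5.4,140.7,0,0,0,-45.1],[0.1,-5.4,140.7,0,0,0,-45.1]]'
```

```text
t: 16.1
eef_pos: [631.9, -60.8, 2.9]
orientation: [[-0.426, 0.905, -0.0], [0.905, 0.426, 0.0], [0.0, -0.0, -1.0]]
ft_force: [-0.4, 0.1, 0.8]
gripper_width: 13.9
finger_force: 20.0
t: 16.77
eef_pos: [632.7, -60.9, 89.3]
orientation: [[-0.426, 0.905, 0.002], [0.905, 0.426, -0.001], [-0.002, 0.002, -1.0]]
ft_force: [-0.4, 0.6, -0.6]
gripper_width: 14.0
finger_force: 20.0
t: 17.6
eef_pos: [622.8, 106.2, 86.2]
orientation: [[0.644, 0.765, -0.003], [0.765, -0.644, 0.0], [-0.002, -0.002, -1.0]]
ft_force: [1.4, -0.1, -0.4]
gripper_width: 13.5
finger_force: 20.0
t: 18.43
eef_pos: [617.7, 246.5, 86.5]
orientation: [[0.996, 0.091, -0.002], [0.091, -0.996, -0.0], [-0.002, 0.0, -1.0]]
ft_force: [0.8, -0.9, 0.0]
gripper_width: 13.9
finger_force: 20.0
```

```bash
python3 - <<'E'
from m import *
d=cam('top');e=cam('side');H,S,V=measure(d)
g=biggest(near((H>60)&(H<90)&(S>100),(440,253),34));print('slab',rect(d,allpts(g),16))
m=near((S<40)&(V>200),(246,152),24);print('block',rect(d,allpts(m),40))
i=np.hstack([cv2.resize(d['pixels'][100:220,110:270],(400,300)),cv2.resize(e['pixels'][90:240,180:380],(400,300))]); cv2.imwrite('pics/c4.png',i[:,:,::-1])
s=ctrl.state();o=s['orientation'];print(s['eef_pos'],np.degrees(np.arctan2(o[1,1],o[0,1])))
E
```

```text
slab [ 469.4 -254.7   72.8   50.1  -12.3]
block [657.7  69.   38.8  38.4  78.6]
[618.20122131 245.41295161  87.0769501 ] -84.82523911348291
```

View pics/c4.png

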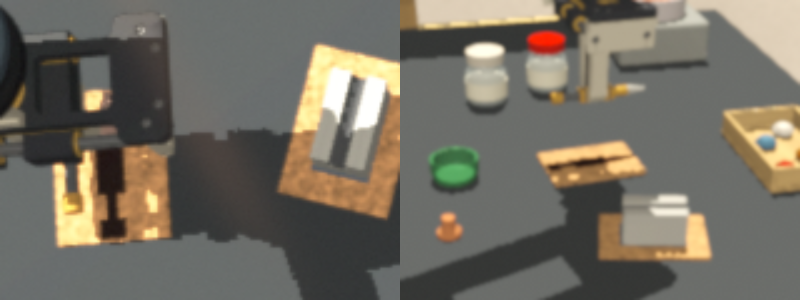

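The vise hangs level with its nose to +x, over its mat. The block is on its silhouette. I lower the vise.

```bash
python3 -m crank '[[0.1,0,0,-10,0,0,0],[0.1,0,0,-28,0,0,0],[0.1,0,0,-48,0,0,0],[0.1,0,0,-65,0,0,0],[0.1,0,0,-75,0,0,0],[0.1,0,0,-79,0,0,0],[0.1,0,0,-79.7,0,0,0],[0.1,0,0,-79.7,0,0,0],[0.1,0,0,-79.7,0,0,0],[0.1,0,0,-79.7,0,0,0]]'
python3 -m crank '[[0.1,0,0,-0.5,0,0,0],[0.1,0,0,-0.9,0,0,0],[0.1,0,0,-1.2,0,0,0],[0.1,0,0,-1.4,0,0,0],[0.1,0,0,-1.4,0,0,0],[0.1,0,0,-1.4,0,0,0]]'
```

```text
t: 19.37
eef_pos: [619.3, 246.0, 8.9]
orientation: [[0.996, 0.089, 0.001], [0.089, -0.996, 0.0], [0.001, -0.0, -1.0]]
ft_force: [0.1, -0.0, -0.4]
gripper_width: 13.9
finger_force: 20.0
t: 19.87
eef_pos: [618.7, 246.0, 6.9]
orientation: [[0.996, 0.09, 0.0], [0.09, -0.996, 0.0], [0.0, -0.0, -1.0]]
ft_force: [0.2, 0.4, -0.5]
gripper_width: 13.8
finger_force: 20.0
```

```bash
python3 -m crank '[[0.1,0,0,-0.3,0,0,0],[0.1,0,0,-0.3,0,0,0],[0.1,0,0,-0.3,0,0,0]]'
```

```text
t: 20.12
eef_pos: [618.7, 246.0, 6.9]
orientation: [[0.996, 0.09, 0.0], [0.09, -0.996, 0.0], [0.0, -0.0, -1.0]]
ft_force: [-1.1, -0.0, 2.5]
gripper_width: 13.8
finger_force: 20.0
```

```bash
python3 -m crank '[[0.2,0,0,0,0,0,0],[0.3,0,0,0,0,0,0],[0.5,0,0,0,0,0,0],[0.5,0,0,8,0,0,0],[0.6,0,0,28,0,0,0],[0.8,0,0,53,0,0,0],[1,0,0,73,0,0,0],[1,0,0,80,0,0,0],[1,0,0,80,0,0,0]]' 12
python3 -m crank '[[1,-10,0,0,0,0,0],[1,-30,0,0,0,0,0],[1,-60,0,0,0,0,0],[1,-90,0,0,0,0,0],[1,-120,0,0,0,0,0],[1,-145,0,0,0,0,0],[1,-157,0,0,0,0,0],[1,-160.6,0,0,0,0,0],[1,-160.6,0,0,0,0,0]]'
python3 - <<'E'
from m import *
d=cam('top');e=cam('side');H,S,V=measure(d)
b=near((H>15)&(H<32)&(S>115)&(V>160),(150,166),40)
i=np.hstack([cv2.resize(d['pixels'][120:210,95:215],(400,300),interpolation=cv2.INTER_CUBIC),cv2.resize(e['pixels'][140:230,180:300],(400,300))]); cv2.imwrite('pics/c5.png',i[:,:,::-1]); save(d,'t5.png')
np.save('t5.npy',d,allow_pickle=True)
E
```

```text
t: 20.87
eef_pos: [620.3, 246.3, 89.4]
orientation: [[0.996, 0.09, 0.005], [0.09, -0.996, 0.001], [0.005, -0.001, -1.0]]
ft_force: [0.6, -0.1, 0.5]
gripper_width: 67.4
finger_force: 0.0
t: 21.62
eef_pos: [456.8, 245.9, 85.8]
orientation: [[0.996, 0.09, -0.002], [0.09, -0.996, -0.0], [-0.002, 0.0, -1.0]]
ft_force: [-0.3, 0.5, 0.1]
gripper_width: 93.0
finger_force: 0.0
```

View pics/c5.png

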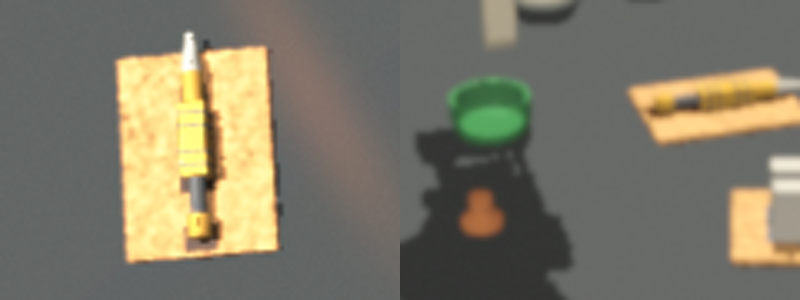

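The vise lies along its silhouette with the nose to +x, but its tip, at about (190,32) in the crop, overhangs the mat more than the expected 3 mm. I measure that.

```bash
python3 - <<'E'
from m import *
d0=np.load('top0.npy',allow_pickle=True).item();d=np.load('t5.npy',allow_pickle=True).item()
def f(px,z):return ray(d,[px],z)[0,:2]
c=lambda X,Y:(95+X/400*120-.35,120+Y/300*90-.35)
C=np.array([618.6,245.9]);u=np.array([np.cos(np.radians(5)),np.sin(np.radians(5))]);n=np.array([-u[1],u[0]])
for nm,p,z in(('tip',c(188,32),11),('head',c(200,240),11),('collarF',c(192,100),18),('collarR',c(194,178),18),('mattop',c(191,54),4),('matbot',c(200,256),4)):
    q=f(p,z)-C; print(nm,q@u,q@n)
print('expected head -52 tip 58 collar -20..20 mat +-55')
# pick
C0=np.array([632.,-60.8]);a=np.radians(115.1);u0=np.array([np.cos(a),np.sin(a)]);n0=np.array([-u0[1],u0[0]])
g=lambda X,Y:(275+X/4-.4,123+Y/4-.4)
for nm,p,z in(('tip',g(81,500),7),('head',g(318,95),7),('colF',g(158,163),14),('colR',g(250,125),14)):
    q=ray(d0,[p],z)[0,:2]-C0; print(nm,q@u0,q@n0)
E
```

```text
tip 64.22302212995977 -0.9879237961920458
head -48.49152296626945 -2.054303268772234
collarF 25.276690897467816 -3.475520157924247
collarR -16.503683427619954 -2.551863415387948
mattop 54.05553978656222 0.057960024986165266
matbot -55.96333721196513 0.4462384144704237
expected head -52 tip 58 collar -20..20 mat +-55
tip 114.2458732804176 119.67423024450946
head -55.148755020995644 0.7363838319236437
colF 22.580884917770327 0.048105060051239885
colR -21.041691989385967 1.5360158131472896
```

```bash
python3 - <<'E'
from m import *
d=np.load('t5.npy',allow_pickle=True).item();d0=np.load('top0.npy',allow_pickle=True).item()
H,S,V=measure(d);im=d['pixels']
def frame(C,a):
    a=np.radians(a);u=np.array([np.cos(a),np.sin(a)]);return np.array(C),u,np.array([-u[1],u[0]])
C,u,n=frame([618.6,245.9],5)
print(rect(d,allpts(cv2.morphologyEx(near((S>60)&(V>130)&(H<22),(154,166),36),cv2.MORPH_OPEN,np.ones((3,3)))),4))
for (dd,F,seed) in((d,frame([618.6,245.9],5),(154,166)),(d0,frame([632,-60.8],115.1),(325,160))):
    C,u,n=F;H,S,V=measure(dd)
    print(H[seed[1]-1:seed[1]+2,seed[0]-12:seed[0]+14][0], S[seed[1],seed[0]-12:seed[0]+14])
    m=near((H>=21)&(H<34)&(S>80)&(V>110),seed,36);nn,l,st,ce=cv2.connectedComponentsWithStats(m)
    for k in range(1,nn):
        if st[k,4]<8: continue
        q=ray(dd,np.argwhere(l==k)[:,::-1],14 if dd is d0 else 18)[:,:2]-C; print(st[k,4],'along',(q@u).min(),(q@u).max(),'lat',(q@n).min(),(q@n).max(),'mean',(q@u).mean(),(q@n).mean())
print('tip column'); 
for r in range(124,146): print(r,im[r,148:156].sum(1)//3)
E
```

```text
[617.7 258.3 110.   55.7   2.5]
[28 29 27 24 23 21 20 26 24 24 25 24 24 25 19 17 16 13 14 15 24 26 26 24
 23 23] [ 88  93 103 109 112 117 121 108 110 113 115 117 118 124 154 161 117 139
 139 143 113 101 107 112 105  97]
884 along -56.676479676722394 50.17640886016405 lat -43.604680599464714 -12.974623057750874 mean -4.025692206651524 -29.49286868783761
1181 along -56.87841654506319 49.277448222516185 lat -10.029286193548442 34.17433303112853 mean -2.7197035194825387 14.576246866718616
[18 18 18 17 16 24 26 25 20 21 25 26 26 26 26 26 25 20 21 24 22 18 18 17
 17 90] [ 84 144 144 139 125 127 144 146 139 116 143 146 146 146 146 146 151 149
 135 163 163 101  64  24   5  13]
25 along -49.86749479411309 -39.587100107033244 lat -3.163104009008331 3.8742363787138974 mean -44.466894917591866 0.38115950344681004
171 along -18.51188785224221 38.0437271744379 lat -7.07162328991955 7.291783454890062 mean 6.774283010368507 0.7445294730096536
tip column
124 [102 100 101 100 101 101 101 101]
125 [100 101 101 103 101 100 102 101]
126 [ 99 101 101 102 101 101 101 102]
127 [101 101 101 102 100 101  99 101]
128 [100 101 101 104 103 100 101 102]
129 [102 103 120 153 135 105 101 101]
130 [101 111 185 249 222 123 102 101]
131 [100 112 189 248 191 122 103  99]
132 [101 116 194 250 236 148 104  91]
133 [102 122 206 251 240 165 107  92]
134 [105 136 221 251 242 178 108  88]
135 [126 165 239 252 240 175 105  84]
136 [193 211 246 251 240 181 118 120]
137 [210 225 248 251 236 186 124 126]
138 [203 227 251 250 206 190 130 122]
139 [210 230 251 251 238 205 143 118]
140 [218 234 250 250 239 209 151 117]
141 [214 218 231 222 204 179 140 109]
142 [203 197 207 211 196 172 135 101]
143 [201 193 201 208 197 173 135 101]
144 [211 199 201 209 198 174 137  99]
145 [213 195 201 208 199 176 138  89]
```

```bash
python3 - <<'E'
from m import *
d=np.load('t5.npy',allow_pickle=True).item();d0=np.load('top0.npy',allow_pickle=True).item()
a=np.radians(5);C=np.array([618.6,245.9]);u=np.array([np.cos(a),np.sin(a)]);n=np.array([-u[1],u[0]])
def F(p,z): q=ray(d,p,z)[:,:2]-C; return q@u,q@n
H,S,V=measure(d0); print('sil V rows', [(r,int(V[r,145:163].min())) for r in range(132,202,2)])
m=near(V<165,(154,166),40); 
p=cv2.findNonZero(m).reshape(-1,2); al,la=F(p,4); k=(abs(al)<53.5+9)&(abs(la)<20); print('sil',al[k].min(),al[k].max(),la[k].min(),la[k].max(),'mean lat',la[k].mean())
print('tip',F([[151.0,128.9]],11),'tip7.. lat', F([[151.0,133]],11))
g=d['pixels'].astype(int)
for c in(151,152,153,154,155,156): print(c,[tuple(g[r,c]) [2] for r in range(172,200)])
for r in(150,156,162,168,180,184,188,190): print(r,[tuple(map(int,g[r,c])) for c in range(146,162)][0:16] if r in(156,184,) else '')
E
```

```text
sil V rows [(132, 98), (134, 99), (136, 162), (138, 123), (140, 138), (142, 121), (144, 123), (146, 122), (148, 123), (150, 124), (152, 127), (154, 131), (156, 127), (158, 128), (160, 129), (162, 129), (164, 130), (166, 131), (168, 132), (170, 133), (172, 133), (174, 132), (176, 137), (178, 137), (180, 137), (182, 137), (184, 136), (186, 141), (188, 142), (190, 138), (192, 139), (194, 152), (196, 133), (198, 94), (200, 97)]
sil -62.48667334495726 62.4458283323399 -19.798908196664893 19.841549141590484 mean lat -0.08334068652755035
tip (array([64.86825682]), array([-0.9284473])) tip7.. lat (array([57.40216889]), array([-0.57596919]))
151 [np.int64(112), np.int64(96), np.int64(111), np.int64(107), np.int64(109), np.int64(118), np.int64(141), np.int64(144), np.int64(145), np.int64(147), np.int64(152), np.int64(154), np.int64(126), np.int64(117), np.int64(116), np.int64(111), np.int64(104), np.int64(102), np.int64(101), np.int64(97), np.int64(105), np.int64(106), np.int64(106), np.int64(111), np.int64(146), np.int64(100), np.int64(100), np.int64(101)]
152 [np.int64(105), np.int64(140), n
[... 1896 characters left out ...]
np.int64(31), np.int64(45), np.int64(97), np.int64(107), np.int64(125), np.int64(109), np.int64(69), np.int64(97), np.int64(100)]
150 
156 [(255, 245, 166), (255, 240, 156), (250, 222, 120), (255, 253, 138), (255, 253, 140), (255, 252, 138), (255, 251, 138), (255, 252, 141), (255, 252, 140), (254, 248, 127), (149, 122, 61), (88, 64, 35), (94, 67, 41), (153, 109, 69), (230, 167, 104), (255, 236, 155)]
162 
168 
180 
184 [(255, 247, 169), (255, 248, 173), (255, 246, 168), (255, 244, 163), (255, 240, 155), (254, 227, 126), (254, 236, 123), (255, 252, 136), (254, 241, 118), (248, 204, 96), (221, 161, 77), (171, 124, 64), (160, 115, 68), (233, 172, 107), (255, 240, 158), (255, 246, 167)]
188 
190
```

The vise is about 6 mm too far forward, so it will need regripping. The arm is already over the dish, so I do the dish first.

```bash
python3 -m crank '[[1,0,0.8,-10,0,0,0],[1,0,0.8,-28,0,0,0],[1,0,0.8,-48,0,0,0],[1,0,0.8,-65,0,0,0],[1,0,0.8,-75,0,0,0],[1,0,0.8,-79,0,0,0],[1,0,0.8,-80.5,0,0,0],[1,0,0.8,-80.5,0,0,0],[1,0,0.8,-80.5,0,0,0],[1,0,0.8,-80.5,0,0,0]]'
python3 -m crank '[[0.75,0,0,0,0,0,0],[0.65,0,0,0,0,0,0],[0.5,0,0,0,0,0,0],[0.5,0,0,0,0,0,0],[0.5,0,0,0,0,0,0],[0.5,0,0,0,0,0,0],[0.5,0,0,0,0,0,0],[0.5,0,0,0,0,0,0]]' 15
python3 - <<'E'
from m import *
d=np.load('t5.npy',allow_pickle=True).item();d0=np.load('top0.npy',allow_pickle=True).item()
a=np.radians(5);C=np.array([618.6,245.9]);u=np.array([np.cos(a),np.sin(a)]);n=np.array([-u[1],u[0]])
def F(dd,p,z): q=ray(dd,[p],z)[0,:2]-C; return np.round([q@u,q@n],1)
print('collar',F(d,(151.6,156),18),'head',F(d,(153,190.5),11),'tip',F(d,(151,128.9),11))
im=cv2.cvtColor(d0['pixels'],cv2.COLOR_RGB2GRAY).astype(int)
for r in(150,156,162,168,174): print(r,im[r,144:166])
for c in(152,153,154,155): print(c,im[132:146,c],im[186:200,c])
E
```

```text
t: 22.55
eef_pos: [458.8, 247.0, 6.9]
orientation: [[0.996, 0.09, 0.002], [0.09, -0.996, 0.001], [0.002, -0.0, -1.0]]
ft_force: [0.3, 0.2, -0.3]
gripper_width: 93.1
finger_force: 0.0
t: 23.22
eef_pos: [458.1, 246.8, 6.1]
orientation: [[0.996, 0.089, 0.0], [0.089, -0.996, 0.0], [0.0, -0.0, -1.0]]
ft_force: [-0.0, 1.7, 0.8]
gripper_width: 54.8
finger_force: 14.8
collar [14.  -1.8] head [-46.2   0.8] tip [64.9 -0.9]
150 [232 231 225 218 207 166 113 106 104 105 106 108 136 195 220 228 231 232
 232 228 229 232]
156 [227 232 237 228 140 112 113 109 109 107 109 107 108 112 153 220 232 235
 235 229 221 221]
162 [238 224 222 221 162 117 111 111 111 112 111 109 110 110 127 182 224 231
 234 229 225 226]
168 [216 214 217 217 196 128 114 114 114 113 112 114 113 113 113 156 221 222
 229 228 226 226]
174 [225 221 223 230 226 142 116 116 115 115 115 112 113 115 117 144 202 224
 229 230 230 228]
152 [ 99 100 100 105 132 108 103 104 117 107 102 102 107 115] [227 218 143 119 118 120 119 122 129 176 222 128  96  98]
153 [ 98  98  99 113 158 140 125 127 145 109 102 103 103 106] [145 147 138 122 119 119 119 121 132 184 212 117  96  98]
154 [ 98  99 102 135 205 205 187 182 156 119 116 117 117 108] [121 135 139 122 120 119 119 120 139 200 209 104  95  97]
155 [ 99 100 108 160 224 229 230 228 203 179 178 178 168 129] [121 123 132 122 120 120 120 120 137 195 202  97  92  98]
```

The dish is gripped. I lift it and carry it to its mat.

```bash
python3 -m crank '[[0.5,0,0,3,0,0,0],[0.5,0,0,10,0,0,0],[0.5,0,0,22,0,0,0],[0.5,0,0,37,0,0,0],[0.5,0,0,52,0,0,0],[0.5,0,0,62,0,0,0],[0.5,0,0,67,0,0,0],[0.5,0,0,70,0,0,0]]' 18
python3 -m crank '[[0.5,1,-3,0,0,0,0],[0.5,3,-10,0,0,0,0],[0.5,8,-22,0,0,0,0],[0.5,14,-38,0,0,0,0],[0.5,21,-58,0,0,0,0],[0.5,29,-80,0,0,0,0],[0.5,38,-105,0,0,0,0],[0.5,47,-131,0,0,0,0],[0.5,57,-158,0,0,0,0],[0.5,67,-186,0,0,0,0]]'
python3 -m crank '[[0.5,10,-28,0,0,0,0],[0.5,20,-56,0,0,0,0],[0.5,30,-84,0,0,0,0],[0.5,40,-112,0,0,0,0],[0.5,50,-140,0,0,0,0],[0.5,60,-168,0,0,0,0],[0.5,70,-196,0,0,0,0],[0.5,80,-222,0,0,0,0],[0.5,89,-247,0,0,0,0],[0.5,97,-269,0,0,0,0]]'
python3 -m crank '[[0.5,7,-20,0,0,0,0],[0.5,13,-36,0,0,0,0],[0.5,17,-48,0,0,0,0],[0.5,20,-56,0,0,0,0],[0.5,21.7,-61,0,0,0,0],[0.5,21.7,-63.1,0,0,0,0],[0.5,21.7,-63.1,0,0,0,0],[0.5,21.7,-63.1,0,0,0,0]]'
python3 - <<'E'
from h import *
d=cam('side');e=cam('top')
i=np.hstack([cv2.resize(d['pixels'][180:390,220:500],(400,300)),cv2.resize(e['pixels'][90:210,360:520],(400,300))]); cv2.imwrite('pics/c6.png',i[:,:,::-1])
E
```

```text
t: 23.88
eef_pos: [458.4, 246.8, 77.0]
orientation: [[0.996, 0.09, 0.001], [0.09, -0.996, 0.0], [0.001, -0.0, -1.0]]
ft_force: [0.7, 0.4, -0.1]
gripper_width: 55.2
finger_force: 17.8
t: 24.72
eef_pos: [524.6, 59.0, 75.1]
orientation: [[0.996, 0.09, -0.002], [0.09, -0.996, 0.0], [-0.002, -0.0, -1.0]]
ft_force: [0.8, 0.1, -1.1]
gripper_width: 55.2
finger_force: 17.8
t: 25.55
eef_pos: [621.4, -210.7, 74.6]
orientation: [[0.996, 0.088, -0.002], [0.088, -0.996, 0.001], [-0.002, -0.001, -1.0]]
ft_force: [-0.0, -1.0, -1.1]
gripper_width: 55.2
finger_force: 17.8
t: 26.22
eef_pos: [643.5, -270.5, 76.0]
orientation: [[0.996, 0.09, -0.0], [0.09, -0.996, 0.001], [-0.0, -0.001, -1.0]]
ft_force: [0.1, 0.9, -0.1]
gripper_width: 55.2
finger_force: 17.8
```

View pics/c6.png

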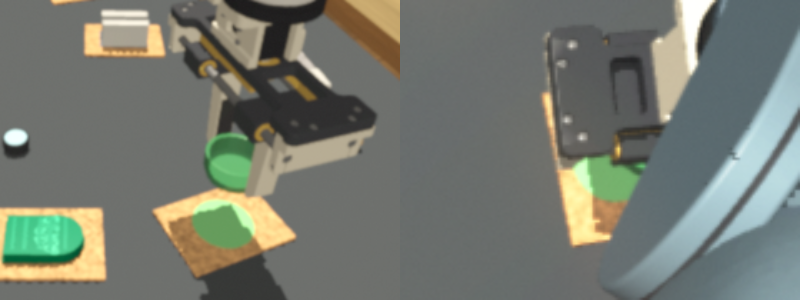

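The dish hangs level over its disc, and the slab looks right on its mat. I lower it.

```bash
python3 -m crank '[[0.5,0,0,-8,0,0,0],[0.5,0,0,-22,0,0,0],[0.5,0,0,-38,0,0,0],[0.5,0,0,-52,0,0,0],[0.5,0,0,-60,0,0,0],[0.5,0,0,-64,0,0,0],[0.5,0,0,-65,0,0,0],[0.5,0,0,-65,0,0,0],[0.5,0,0,-65,0,0,0],[0.5,0,0,-65,0,0,0]]'
python3 -m crank '[[0.5,0,0,-0.5,0,0,0],[0.5,0,0,-0.9,0,0,0],[0.5,0,0,-1.2,0,0,0],[0.5,0,0,-1.2,0,0,0],[0.5,0,0,-1.2,0,0,0]]'
```

```text
t: 27.15
eef_pos: [644.3, -271.7, 11.9]
orientation: [[0.996, 0.09, 0.001], [0.09, -0.996, -0.001], [0.001, 0.001, -1.0]]
ft_force: [0.6, -0.1, -0.8]
gripper_width: 55.3
finger_force: 17.8
t: 27.57
eef_pos: [643.9, -271.4, 10.1]
orientation: [[0.996, 0.09, 0.0], [0.09, -0.996, -0.0], [0.0, 0.0, -1.0]]
ft_force: [-0.0, -0.1, 0.4]
gripper_width: 55.1
finger_force: 17.8
```

```bash
python3 -m crank '[[0.5,0,0,-0.2,0,0,0],[0.5,0,0,-0.2,0,0,0],[0.66,0,0,-0.2,0,0,0],[0.75,0,0,0,0,0,0],[1,0,0,0,0,0,0],[1,0,0,8,0,0,0],[1,0,0,28,0,0,0],[1,0,0,58,0,0,0],[1,0,0,82,0,0,0],[1,0,0,90,0,0,0]]'
python3 -m crank '[[1,-2,15,0,0,0,0],[1,-4,45,0,0,0,0],[1,-6,85,0,0,0,0],[0.8,-8,125,0,0,0,0],[0.5,-10,165,0,0,0,0],[0.5,-12,205,0,0,0,0],[0.5,-14,245,0,0,0,0],[0.5,-16,285,0,0,0,0],[0.5,-18,325,0,0,0,0],[0.5,-20,365,0,0,0,0]]'
python3 -m crank '[[0.5,-1,40,0,0,0,0],[0.5,-2,80,0,0,0,0],[0.5,-3,115,0,0,0,0],[0.5,-4,138,0,0,0,0],[0.5,-5.2,149,0,0,0,0],[0.5,-5.2,152.3,0,0,0,0],[0.5,-5.2,152.3,0,0,0,0],[0.5,-5.2,152.3,0,0,0,0]]'
```

```text
t: 28.4
eef_pos: [645.9, -272.6, 105.0]
orientation: [[0.996, 0.09, 0.006], [0.09, -0.996, -0.004], [0.006, 0.004, -1.0]]
ft_force: [0.4, 0.3, 0.8]
gripper_width: 92.6
finger_force: 0.0
t: 29.23
eef_pos: [621.2, 96.5, 97.8]
orientation: [[0.996, 0.09, -0.004], [0.09, -0.996, 0.0], [-0.004, -0.001, -1.0]]
ft_force: [-0.2, -0.1, -0.1]
gripper_width: 51.2
finger_force: 0.0
t: 29.9
eef_pos: [618.1, 244.7, 99.1]
orientation: [[0.996, 0.089, -0.001], [0.089, -0.996, -0.001], [-0.001, 0.001, -1.0]]
ft_force: [-0.0, -0.2, -0.7]
gripper_width: 46.7
finger_force: 0.0
```

```bash
python3 - <<'E'
from m import *
d=cam('top');e=cam('side');H,S,V=measure(d);np.save('t7.npy',d,allow_pickle=True)
s=ctrl.state();print(s['eef_pos'])
g=near((S>50)&(H>40)&(H<90),(443,151),24)
print('dish',circ(d,biggest(g),30,28,True),circ(d,biggest(g),30,28))
g=biggest(near((H>60)&(H<90)&(S>100),(440,253),34));print('slab',rect(d,allpts(g),16))
i=np.hstack([cv2.resize(d['pixels'][115:205,385:505],(400,300),interpolation=cv2.INTER_CUBIC),cv2.resize(e['pixels'][140:230,220:340],(400,300),interpolation=cv2.INTER_CUBIC)])
j=np.hstack([cv2.resize(d['pixels'][208:298,378:498],(400,300),interpolation=cv2.INTER_CUBIC),cv2.resize(d['pixels'][108:198,190:310],(400,300),interpolation=cv2.INTER_CUBIC)])
cv2.imwrite('pics/c7.png',np.vstack([i,j])[:,:,::-1])
E
```

```text
[618.71493773 244.1315676   99.61622647]
dish (array([ 642.4, -273. ,   26.6]), array([ 641.7, -271.9])) (array([ 640.6, -270.6,   28.5]), array([ 640.7, -270.5]))
slab [ 469.4 -254.7   72.8   50.1  -12.3]
```

View pics/c7.png

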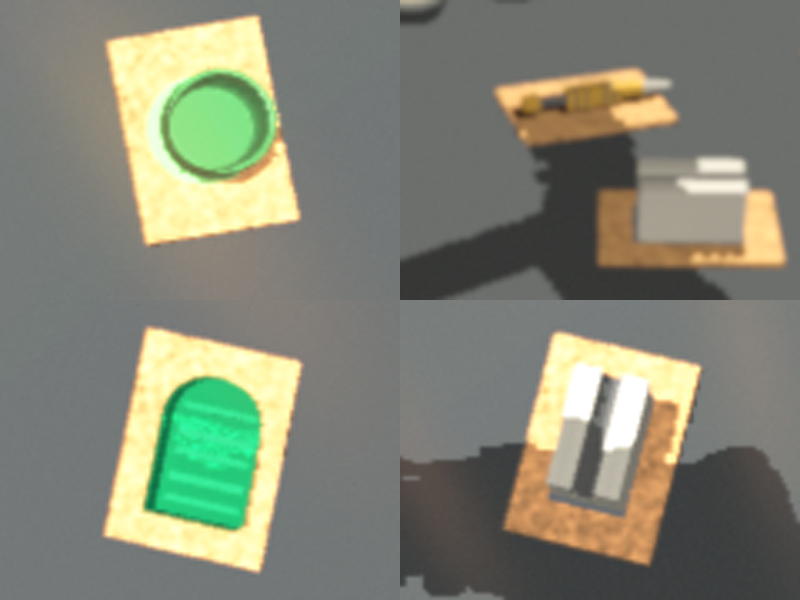

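The dish stands upright on its disc, and slab and block are on their silhouettes. I check the dish and block more tightly from their outer (far-side) edges.

```bash
python3 - <<'E'
from m import *
d=np.load('t7.npy',allow_pickle=True).item();d0=np.load('top0.npy',allow_pickle=True).item()
print('quick',ray(d,[[451.25,151.55]],30))
im=d['pixels'].astype(int); f=lambda a:(a[:,1]-a[:,0]).tolist()  # G-R: green>0, cork<0
print('row151',f(im[151,425:475])); print('col451',f(im[130:180,451]))
# boundary where G-R changes from cork to green: expected rim outline for hypotheses
e=cam('side');np.save('s7.npy',e,allow_pickle=True)
for dx in(0,-3):
    t=np.linspace(0,2*np.pi,4,endpoint=False);c=np.array([643.7+dx,-271.4])
    for n,k in(('top',d),('side',e)):
        P=np.c_[c[0]+28*np.cos(t),c[1]+28*np.sin(t),np.full(4,30)];print(n,dx,proj(k,P).round(1).tolist())
se=e['pixels'].astype(int)
for r in (320,324,328):print('side',r,[(i+330,v) for i,v in enumerate(f(se[r,330:430])) if abs(v)>0][::3][:34])
a=cv2.resize(se[290:370,320:430].astype(np.uint8),(770,560),interpolation=cv2.INTER_CUBIC);cv2.imwrite('pics/c8.png',a[:,:,::-1])
E
```

```text
quick [[ 641.30320588 -273.61024636   30.        ]]
row151 [-16, -11, -9, -2, 12, 16, 17, 30, 51, 25, 44, 83, 84, 84, 87, 85, 86, 88, 87, 89, 89, 90, 90, 91, 93, 93, 95, 95, 96, 96, 97, 99, 99, 101, 100, 92, 73, 61, 49, 46, 63, 76, 49, -18, -4, 4, 5, 5, 5, 5]
col451 [-8, -4, -1, -1, -4, 8, 72, 33, 29, 41, 50, 71, 98, 99, 98, 97, 97, 97, 95, 95, 94, 95, 95, 94, 92, 92, 93, 90, 90, 91, 90, 89, 89, 89, 88, 72, 70, 22, 29, -8, -2, -1, -1, -3, -7, -7, -6, -10, -16, -19]
top 0 [[449.5, 134.1], [433.4, 150.1], [450.3, 166.3], [466.5, 150.3]]
side 0 [[398.8, 320.2], [371.3, 308.6], [360.4, 326.8], [388.9, 339.5]]
top -3 [[449.6, 135.8], [433.4, 151.8], [450.3, 168.1], [466.5, 152.0]]
side -3 [[396.7, 320.5], [369.3, 309.0], [358.3, 327.1], [386.8, 339.9]]
side 320 [(330, 2), (333, 3), (336, 2), (339, 1), (342, -7), (345, -32), (348, -48), (351, -37), (354, -36), (357, -43), (360, 59), (363, 38), (366, 49), (369, 54), (372, 57), (375, 54), (378, 50), (381, 40), (384, 34), (387, 33), (390, 30), (393, 38), (396, 7), (399, -34), (402, -49), (405, -35), (408, 2), (411, 2), (414, 3), (417, 2), (420, 2), (423, 2), (426, 2), (429, 3)]
side 324 [(330, -8), (333, -32), (336, -45), (339, -35), (342, -35), (345, -35), (348, -31), (351, -29), (354, -42), (357, -37), (360, 69), (363, 60), (366, 73), (369, 78), (372, 78), (375, 78), (378, 78), (381, 75), (384, 66), (387, 49), (390, 32), (393, 29), (396, 46), (399, -24), (402, -38), (405, -32), (408, -42), (411, 1), (414, 3), (417, 2), (420, 2), (423, 3), (426, 2), (429, 2)]
side 328 [(330, -49), (333, -36), (336, -40), (339, -49), (342, -41), (345, -46), (348, -45), (351, -38), (354, -29), (357, 56), (360, 60), (363, 80), (366, 79), (369, 78), (372, 79), (375, 80), (378, 80), (381, 79), (384, 78), (387, 78), (390, 62), (393, 35), (396, 38), (399, 8), (402, -37), (405, -33), (408, -31), (411, -46), (415, 2), (418, 2), (421, 2), (424, 2), (427, 2)]
```

View pics/c8.png

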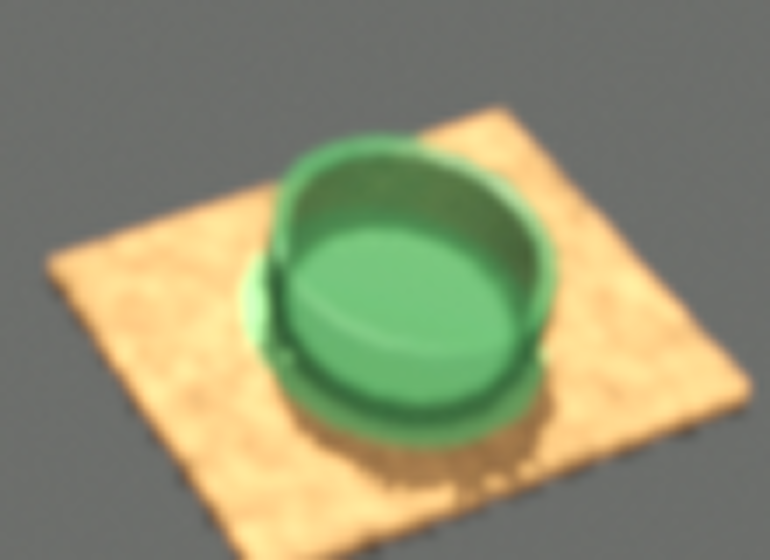

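```bash
python3 - <<'E'
from m import *
from scipy.optimize import least_squares
d=np.load('t7.npy',allow_pickle=True).item();e=np.load('s7.npy',allow_pickle=True).item()
g=lambda a:np.array(a,float)/7-.43+[320,290]
c=ray(e,g([(45,262),(505,105),(750,388)]),4)[:,:2];print('side mat corners',c,'mid',(c[0]+c[2])/2,np.linalg.norm(c[1]-c[0]),np.linalg.norm(c[2]-c[1]))
def fit(k,px,z,R):
    w=ray(k,px,z)[:,:2]; f=least_squares(lambda p:np.hypot(*(w-p).T)-R,w.mean(0));return f.x.round(1),f.fun.round(1)
print('side rim',fit(e,g([(268,260),(285,185),(320,150),(380,133),(440,145),(500,180),(545,230),(557,270)]),30,28))
print('side disc left sliver',fit(e,g([(238,300),(245,275),(248,335),(262,355)]),4,30))
H,S,V=measure(d);m=near((S>60)&(V>130),(445,154),40);print('top mat now',rect(d,allpts(cv2.morphologyEx(m,cv2.MORPH_OPEN,np.ones((3,3)))),4))
# top rim: outer arc edge subpixel along rays from centre
im=d['pixels'].astype(float);gr=cv2.GaussianBlur(im[:,:,1]-im[:,:,0],(0,0),.6);P=[]
for a in np.radians(np.arange(-100,41,10)):
    r=np.arange(13,21,.1);x=450+r*np.cos(a);y=152+r*np.sin(a)
    v=cv2.remap(gr.astype(np.float32),x.astype(np.float32)[None],y.astype(np.float32)[None],1)[0]
    i=np.argmin(np.gradient(v));P.append((x[i],y[i]))
print('top rim',fit(d,P,30,28))
E
```

```text
side mat corners [[ 579.90632123 -240.16897813]
 [ 691.23274057 -219.00340229]
 [ 703.80080907 -299.32920426]] mid [ 641.85356515 -269.7490912 ] 113.3205773164685 81.30307994591855
side rim (array([ 640.7, -272.6]), array([ 0.3, -1.8, -0.3,  1.3,  0.6, -0.8, -0.6, -0.4]))
side disc left sliver (array([ 643.4, -267.8]), array([ 0.5, -0.4,  0.2, -0.3]))
top mat now [ 643.6 -270.9  113.2   84.3   10. ]
top rim (array([ 642. , -272.9]), array([ 0.1, -1.2, -0.1,  0.8, -0.2, -0.1, -0.1,  0.3,  0.4,  0.2, -0.3,
        0.4, -0.4, -0.7, -0.1]))
```

The dish is about 2 mm off its disc in both views, which is small and can be trimmed later. First I mend the vise: regrip, lift a little, shift -6 mm along the mat.

```bash
python3 -m crank '[[0.5,0,0,-15,0,0,0],[0.5,0,0,-40,0,0,0],[0.5,0,0,-65,0,0,0],[0.5,0,0,-83,0,0,0],[0.5,0,0,-91,0,0,0],[0.5,0,0,-92.9,0,0,0],[0.5,0,0,-92.9,0,0,0],[0.5,0,0,-92.9,0,0,0],[0.3,0,0,-92.9,0,0,0],[0.2,0,0,-92.9,0,0,0]]' 30
python3 -m crank '[[0.1,0,0,0,0,0,0],[0.1,0,0,0,0,0,0],[0.1,0,0,0,0,0,0],[0.1,0,0,0,0,0,0],[0.1,0,0,0,0,0,0],[0.1,0,0,1,0,0,0],[0.1,0,0,3,0,0,0],[0.1,0,0,5,0,0,0],[0.1,0,0,5,0,0,0],[0.1,0,0,5,0,0,0]]' 30
python3 -m crank '[[0.1,-1,-0.1,0,0,0,0],[0.1,-3,-0.2,0,0,0,0],[0.1,-5,-0.4,0,0,0,0],[0.1,-6,-0.5,0,0,0,0],[0.1,-6,-0.5,0,0,0,0],[0.1,-6,-0.5,-2,0,0,0],[0.1,-6,-0.5,-4,0,0,0],[0.1,-6,-0.5,-4.8,0,0,0],[0.1,-6,-0.5,-5.2,0,0,0],[0.1,-6,-0.5,-5.2,0,0,0]]'
```

```text
t: 30.88
eef_pos: [619.5, 246.1, 8.5]
orientation: [[0.996, 0.09, 0.003], [0.09, -0.996, 0.001], [0.003, -0.0, -1.0]]
ft_force: [0.6, -0.1, 0.4]
gripper_width: 37.5
finger_force: 0.0
t: 31.72
eef_pos: [618.7, 246.0, 12.1]
orientation: [[0.996, 0.089, 0.0], [0.089, -0.996, 0.0], [0.0, -0.0, -1.0]]
ft_force: [0.2, 1.0, -1.1]
gripper_width: 14.0
finger_force: 30.0
t: 32.55
eef_pos: [612.5, 245.5, 7.2]
orientation: [[0.996, 0.09, 0.0], [0.09, -0.996, 0.0], [0.0, -0.0, -1.0]]
ft_force: [-1.5, -0.9, 4.6]
gripper_width: 13.7
finger_force: 30.0
```

```bash
python3 -m crank '[[0.2,0,0,0,0,0,0],[0.3,0,0,0,0,0,0],[0.5,0,0,0,0,0,0],[0.5,0,0,8,0,0,0],[0.6,0,0,30,0,0,0],[0.8,0,0,60,0,0,0],[1,-15,-12,90,0,0,0],[1,-40,-32,110,0,0,0],[1,-70,-56,110,0,0,0],[1,-95,-80,110,0,0,0]]' 15
python3 -m crank '[[1,-25,-25,0,0,0,0],[1,-50,-50,0,0,0,0],[1,-75,-75,0,0,0,0],[1,-100,-100,0,0,0,0],[1,-125,-125,0,0,0,0],[1,-150,-140,0,0,0,0],[1,-170,-150,0,0,0,0],[1,-180,-155,0,0,0,0],[1,-180,-155,0,0,0,0]]'
python3 - <<'E'
from m import *
d=cam('top');e=cam('side');np.save('t9.npy',d,allow_pickle=True);np.save('s9.npy',e,allow_pickle=True)
R=lambda im,x,y,w=110,h=82:cv2.resize(im['pixels'][y-h//2:y+h//2,x-w//2:x+w//2],(400,300),interpolation=cv2.INTER_CUBIC)
i=np.vstack([np.hstack([R(d,154,166),R(e,276,172,74,56)]),np.hstack([R(e,250,348),R(d,438,253)])]);cv2.imwrite('pics/c9.png',i[:,:,::-1])
a=np.radians(5);C=np.array([618.6,245.9]);u=np.array([np.cos(a),np.sin(a)]);n=np.array([-u[1],u[0]])
g=cv2.cvtColor(d['pixels'],cv2.COLOR_RGB2GRAY).astype(int)
print([(r,g[r,149:155].max()) for r in range(126,140)]);b=d['pixels'][:,:,2].astype(int)
for c in(152,153,154):print(b[180:200,c])
print(g[150,138:165])
E
```

```text
t: 33.38
eef_pos: [517.2, 165.2, 118.9]
orientation: [[0.996, 0.091, 0.004], [0.091, -0.996, 0.0], [0.004, 0.0, -1.0]]
ft_force: [0.7, -0.5, 0.6]
gripper_width: 73.8
finger_force: 0.0
t: 34.13
eef_pos: [336.1, 10.0, 117.1]
orientation: [[0.996, 0.088, 0.0], [0.088, -0.996, -0.0], [0.0, 0.0, -1.0]]
ft_force: [-0.6, 0.6, -1.0]
gripper_width: 93.1
finger_force: 0.0
[(126, np.int64(103)), (127, np.int64(103)), (128, np.int64(103)), (129, np.int64(104)), (130, np.int64(104)), (131, np.int64(104)), (132, np.int64(123)), (133, np.int64(210)), (134, np.int64(251)), (135, np.int64(253)), (136, np.int64(253)), (137, np.int64(253)), (138, np.int64(253)), (139, np.int64(251))]
[148 146 149 147 144 145 143 129 118 113 111 111 109 103  81 119 146 101
 101 103]
[152 151 151 150 149 150 145 126 131 128 125 122 120 115  73 114 136  94
 100 101]
[129 130 133 136 140 144 143 127 121 120 118 116 118 113  73 112 131  79
 100 102]
[242 241 228 226 231 234 236 235 229 223 214 200 227 236 236 212 169 109
  69 102 169 229 235 236 235 232 232]
```

View pics/c9.png

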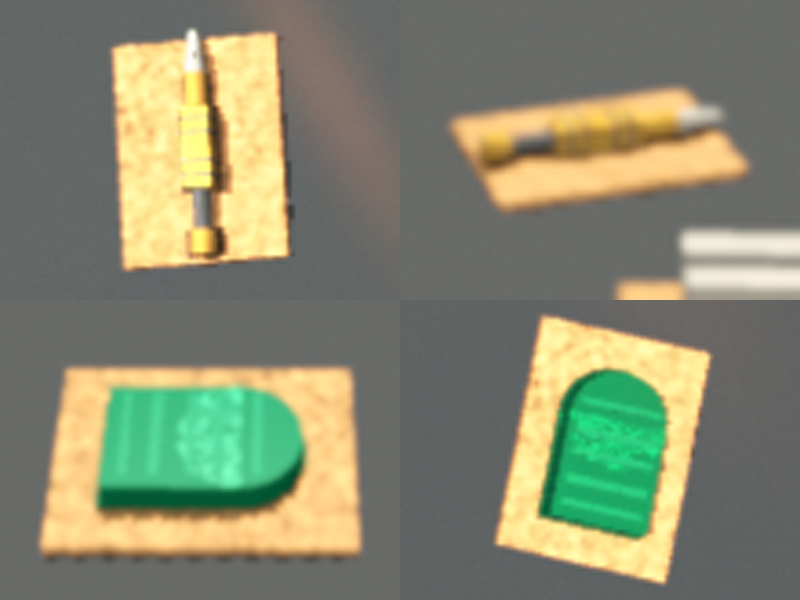

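The vise now sits on its silhouette, with the tip just past the mat's edge. The slab sits centred, square end to -x. A numeric check of lateral centring from the side view follows.

```bash
python3 - <<'E'
from m import *
d=np.load('t9.npy',allow_pickle=True).item();e=np.load('s9.npy',allow_pickle=True).item()
def loc(k,C,a,p,z):
    a=np.radians(a);u=np.array([np.cos(a),np.sin(a)]);n=np.array([-u[1],u[0]]);q=ray(k,p,z)[:,:2]-np.array(C);return np.c_[q@u,q@n].round(1).tolist()
g=lambda x0,y0,ox,oy,a,w=110,h=82:(np.array(a,float)-[ox,oy])*[w/400,h/300]-.4+[x0-w//2,y0-h//2]
S=[470.5,-256.1]; sl=lambda a:g(250,348,0,300,a); st=lambda a:g(438,253,400,300,a)
print('side slabmat corners',loc(e,S,-12.3,sl([(66,368),(352,368),(360,553),(41,553)]),4))
print(' slab front base',loc(e,S,-12.3,sl([(100,509),(160,509),(240,507)]),4),'back top',loc(e,S,-12.3,sl([(110,387),(160,387),(220,386)]),16),'tip top',loc(e,S,-12.3,sl([(303,445)]),16),'sq end top',loc(e,S,-12.3,sl([(99,490),(112,388)]),16))
print('top slabmat corners',loc(d,S,-12.3,st([(541,316),(711,352),(667,583),(495,544)]),4))
print(' slab right top edge',loc(d,S,-12.3,st([(667,425),(655,500),(643,538)]),16),'tip',loc(d,S,-12.3,st([(612,369)]),16))
Vc=[618.6,245.9]; vs=lambda a:g(276,172,400,0,a,74,56)
print('side visemat corners',loc(e,Vc,5,vs([(450,120),(688,87),(749,171),(500,212)]),4))
print(' vise axis',loc(e,Vc,5,vs([(722,113),(532,141),(482,150)]),11))
B=[644.5,73.3]
im=d['pixels'];H,Sa,V=measure(d);m=near((Sa<45)&(V>175),(247,150),26);print('block',rect(d,allpts(m),40))
m=near((Sa>60)&(V>130)&(H<35),(251,152),40);print('blockmat',rect(d,allpts(cv2.morphologyEx(m,cv2.MORPH_OPEN,np.ones((3,3)))),4))
i=cv2.resize(e['pixels'][185:230,265:350],(765,405),interpolation=cv2.INTER_CUBIC);cv2.imwrite('pics/c10.png',i[:,:,::-1])
E
```

```text
side slabmat corners [[-57.6, 41.7], [54.5, 42.1], [53.8, -41.2], [-56.7, -41.4]]
 slab front base [[-38.0, -23.4], [-16.7, -23.4], [11.8, -22.5]] back top [[-37.9, 21.6], [-19.1, 21.6], [3.5, 22.2]] tip top [[34.4, -5.1]] sq end top [[-37.6, -24.8], [-37.1, 21.1]]
top slabmat corners [[54.7, 40.7], [55.8, -41.2], [-55.2, -41.5], [-55.6, 40.6]]
 slab right top edge [[16.2, -23.6], [-19.1, -24.8], [-37.5, -22.7]] tip [[36.1, 6.3]]
side visemat corners [[-57.5, 43.6], [56.5, 45.3], [53.5, -41.2], [-59.5, -45.8]]
 vise axis [[56.9, 2.1], [-32.0, -0.1], [-55.1, -2.1]]
block [640.8  72.4  72.8  41.9 -11.2]
blockmat [644.4  73.3 113.3  83.1 -13.3]
```

View pics/c10.png

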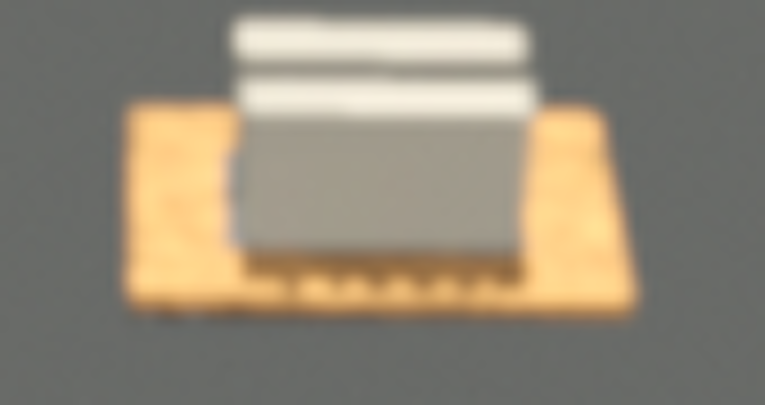

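Slab, block and vise are within about 1 mm of their mats' centres. I trim the dish by (+1.6, +2.4) mm.

```bash
python3 -m crank '[[1,10,-10,0,0,0,0],[1,30,-28,0,0,0,0],[1,58,-54,0,0,0,0],[1,86,-80,0,0,0,0],[1,114,-106,0,0,0,0],[1,142,-132,0,0,0,0],[1,170,-158,0,0,0,0],[1,198,-184,0,0,0,0],[1,226,-210,0,0,0,0],[1,254,-236,0,0,0,0]]' 15
python3 -m crank '[[1,22,-20,0,0,0,0],[1,38,-35,0,0,0,0],[1,47,-43,0,0,0,0],[1,50.5,-45.8,0,0,0,0],[1,50.5,-45.8,0,0,0,0],[1,50.5,-45.8,-15,0,0,0],[1,50.5,-45.8,-40,0,0,0],[1,50.5,-45.8,-65,0,0,0],[1,50.5,-45.8,-85,0,0,0],[1,50.5,-45.8,-98,0,0,0]]'
python3 -m crank '[[1,0,0,-5,0,0,0],[1,0,0,-8.5,0,0,0],[1,0,0,-8.5,0,0,0],[1,0,0,-8.5,0,0,0],[0.75,0,0,-8.5,0,0,0],[0.65,0,0,-8.5,0,0,0],[0.5,0,0,-8.5,0,0,0],[0.5,0,0,-8.5,0,0,0],[0.5,0,0,-8.5,0,0,0],[0.5,0,0,-8.5,0,0,0]]'
```

```text
t: 35.07
eef_pos: [594.6, -227.3, 115.4]
orientation: [[0.996, 0.091, 0.0], [0.091, -0.996, -0.0], [0.0, 0.0, -1.0]]
ft_force: [0.1, -0.6, -0.3]
gripper_width: 93.2
finger_force: 0.0
t: 35.9
eef_pos: [640.7, -269.6, 16.0]
orientation: [[0.996, 0.091, -0.003], [0.091, -0.996, 0.002], [-0.003, -0.002, -1.0]]
ft_force: [-0.4, -0.5, -0.9]
gripper_width: 92.9
finger_force: 0.0
t: 36.73
eef_pos: [642.0, -271.4, 10.4]
orientation: [[0.996, 0.089, 0.0], [0.089, -0.996, -0.0], [0.0, 0.0, -1.0]]
ft_force: [-0.3, -0.0, -0.3]
gripper_width: 57.6
finger_force: 0.0
```

```bash
python3 -m crank '[[0.5,0,0,0,0,0,0],[0.5,0,0,0,0,0,0],[0.5,0,0,0,0,0,0],[0.5,0,0,2,0,0,0],[0.5,0,0,4,0,0,0],[0.5,0,0,4,0,0,0],[0.5,0.8,1.2,4,0,0,0],[0.5,1.6,2.4,4,0,0,0],[0.5,1.6,2.4,4,0,0,0],[0.5,1.6,2.4,4,0,0,0]]' 18
python3 -m crank '[[0.5,0,0,-2,0,0,0],[0.5,0,0,-3.4,0,0,0],[0.5,0,0,-3.8,0,0,0],[0.5,0,0,-4.1,0,0,0],[0.5,0,0,-4.2,0,0,0],[0.5,0,0,-4.2,0,0,0],[0.5,0,0,-4.2,0,0,0]]'
```

```text
t: 37.57
eef_pos: [643.6, -268.7, 14.1]
orientation: [[0.996, 0.09, -0.0], [0.09, -0.996, 0.0], [-0.0, -0.0, -1.0]]
ft_force: [-0.4, 0.3, -1.0]
gripper_width: 55.5
finger_force: 18.0
t: 38.15
eef_pos: [643.5, -268.9, 10.3]
orientation: [[0.996, 0.09, -0.0], [0.09, -0.996, -0.0], [-0.0, 0.0, -1.0]]
ft_force: [-1.7, 0.8, 3.3]
gripper_width: 55.2
finger_force: 18.0
```

Contact. I release, retreat and check.

```bash
python3 -m crank '[[0.66,0,0,0,0,0,0],[0.75,0,0,0,0,0,0],[1,0,0,0,0,0,0],[1,0,0,8,0,0,0],[1,0,0,30,0,0,0],[1,0,0,60,0,0,0],[1,0,0,85,0,0,0],[1,-15,15,100,0,0,0],[1,-40,40,105,0,0,0],[1,-65,62,105,0,0,0]]'
python3 -m crank '[[1,-28,26,0,0,0,0],[1,-56,52,0,0,0,0],[1,-84,78,0,0,0,0],[1,-112,104,0,0,0,0],[1,-140,130,0,0,0,0],[1,-168,156,0,0,0,0],[1,-196,182,0,0,0,0],[1,-224,205,0,0,0,0],[1,-240,215,0,0,0,0],[1,-240,215,0,0,0,0]]'
python3 - <<'E'
from m import *
from scipy.optimize import least_squares
d=cam('top');save(d,'t11.png')
im=d['pixels'].astype(float);gr=cv2.GaussianBlur(im[:,:,1]-im[:,:,0],(0,0),.6);P=[]
for a in np.radians(np.arange(-100,41,10)):
    r=np.arange(13,21,.1);x=449+r*np.cos(a);y=151+r*np.sin(a)
    v=cv2.remap(gr.astype(np.float32),x.astype(np.float32)[None],y.astype(np.float32)[None],1)[0]
    i=np.argmin(np.gradient(v));P.append((x[i],y[i]))
w=ray(d,P,30)[:,:2];f=least_squares(lambda p:np.hypot(*(w-p).T)-28,w.mean(0));print('rim',f.x)
for n,p in dict(loupe=(358,256),dop=(220,267)).items():print(n,ctrl.state()['eef_pos'])
E
```

```text
t: 38.98
eef_pos: [579.5, -207.3, 117.7]
orientation: [[0.996, 0.089, 0.005], [0.089, -0.996, -0.002], [0.004, 0.003, -1.0]]
ft_force: [-0.2, 0.6, -0.4]
gripper_width: 92.8
finger_force: 0.0
t: 39.82
eef_pos: [334.7, 10.4, 115.0]
orientation: [[0.996, 0.092, -0.002], [0.092, -0.996, 0.001], [-0.002, -0.001, -1.0]]
ft_force: [-0.7, 0.5, 0.9]
gripper_width: 93.1
finger_force: 0.0
rim [ 643.6277386  -269.83845335]
loupe [337.5900854    8.90580681 115.58788274]
dop [337.5900854    8.90580681 115.58788274]
```

View pics/t11.png

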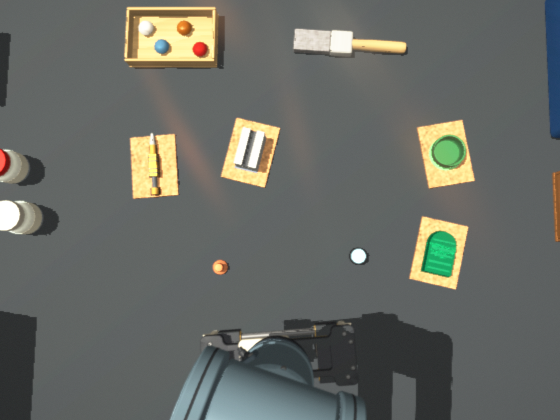

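All four pieces are on their mats: vise (154,166), block (250,150), dish (447,152), slab (440,253). The dop (220,267) and loupe (358,256) are unmoved. I let the arm settle and hand in.

```bash
python3 -m crank '[[1,0,0,0,0,0,0],[1,0,0,0,0,0,0],[1,0,0,0,0,0,0],[1,0,0,0,0,0,0],[1,0,0,0,0,0,0],[1,0,0,0,0,0,0]]' && python3 -c "
from bench import ctrl
print(ctrl.sign_off())"
```

```text
t: 40.37
eef_pos: [338.9, 7.7, 114.9]
orientation: [[0.996, 0.089, -0.0], [0.089, -0.996, 0.0], [-0.0, -0.0, -1.0]]
ft_force: [0.2, -0.6, 0.2]
gripper_width: 93.2
finger_force: 0.0
the job is handed in; nothing more can be done
None
```

I set the block, slab, vise and dish down on their own mats, each within about 1–2 mm by the camera measurements. The loupe and copper dop were not moved, and I handed the job in at about 40 s; no verdict came back.

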